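# Clear and restock the dressing-table organiser

## Task

Using the scraper block, sweep every piece of the broken picture frame off the organiser's shelf into the tin at its end, without touching the sharp pieces with the fingers, then stand the block back on the middle of its cork mat. After that, take every hairbrush out of the caddy and stand it handle-down, pushed or dropped fully home, in the organiser's compartments. Leave the comb and the shoehorn in the caddy and do not disturb the bottle, the box and the jar.

Things in the scene. Friction and masses are not known exactly. Their poses are not given: they have to be found in the camera images.
- organiser: dark wooden dressing-table organiser, fixed, 176 (x) x 200 (y) mm. Origin: centre of its underside on the table. Towards its -x (the robot's side) stands a row of four open compartments along y, rim 100 mm high; the rest is a flat shelf 40 mm high. Along the shelf's +x edge runs a lip 5 mm wide and 8 mm above the shelf; the shelf's two ends (+y, -y) are open.
- tray: shallow open tin, fixed, 150 (x) x 100 (y) x 34 mm high, walls and floor 3 mm, origin at the centre of its underside, axes parallel to the organiser's. It stands against the organiser's +y end, so its rim is 6 mm below the shelf; what is pushed over that end falls into it.
- shelf (a point): centre of the organiser's flat shelf, on its surface (40 mm above the table), axes as the organiser's. The shelf measures 125 mm in x, between the compartments' wall and the lip, and 200 mm in y. The frame pieces lie from 50 mm on the -y side to 75 mm on the +y side of it, so the 50 mm of the shelf at the -y end are free.
- caddy: narrow tall woven basket, fixed, 72 (x) x 292 (y) x 122 mm high, walls and floor 5 mm. Origin: centre of its underside. Brushes, comb and shoehorn stand in it side by side along y, some 46 mm apart, in any order, with gaps, leaning 22 to 26 degrees on its -x wall (nearer the robot), the brushes' backs to that wall; their top 60 mm or so stand out over the rim.
- comb: flat black comb 190 x 34 x 6 mm, standing in the caddy and leaning on the wall nearer the robot; origin within 7 mm of its lower end, z along it to the top. It belongs in the caddy.
- shoehorn: flat steel shoehorn 185 x 34 x 5 mm, narrower at its lower end, standing in the caddy and leaning on the wall nearer the robot; origin within 7 mm of its lower end, z along it to the top. It belongs in the caddy.
- mat: cork mat, fixed, 150 (x) x 90 (y) x 4 mm, on the robot's side of the caddy. Origin: centre of its underside.
- block: wooden scraper block. Origin: centre of its underside. The sole part is 108 (x) x 40 (y) x 24 mm high; on it stands a handle 60 (x) x 22 (y) mm that reaches up to 80 mm. Take the handle across its 22 mm. About 0.22 kg, most of it in the sole. It starts upright on the cork mat.
- perfume: amber glass bottle 110 mm high, a bystander; origin at the centre of its underside. Leave alone.
- jewel_box: black box 90 x 130 x 50 mm, a bystander; origin at the centre of its underside. Leave alone.
- cream_jar: white jar, 72 mm across and 58 mm high, a bystander; origin at the centre of its underside. Leave alone.
- cell0 (a point): centre of the mouth of the organiser's compartment 0 (counted along +y), at rim height, 100 mm above the table; axes as the organiser's. Opening 34 x 34 mm, 88 mm deep; compartments are 46 mm apart.
- cell1 (a point): centre of the mouth of the organiser's compartment 1 (counted along +y), at rim height, 100 mm above the table; axes as the organiser's. Opening 34 x 34 mm, 88 mm deep; compartments are 46 mm apart.
- cell2 (a point): centre of the mouth of the organiser's compartment 2 (counted along +y), at rim height, 100 mm above the table; axes as the organiser's. Opening 34 x 34 mm, 88 mm deep; compartments are 46 mm apart.
- cell3 (a point): centre of the mouth of the organiser's compartment 3 (counted along +y), at rim height, 100 mm above the table; axes as the organiser's. Opening 34 x 34 mm, 88 mm deep; compartments are 46 mm apart.
- brush0: wooden hairbrush 190 mm long, may be absent (None): handle 24 (y) x 16 (x) x 112 mm, then a head 32 mm wide, 78 mm long, black bristles on one side. Origin: centre of the bare handle end; z runs to the head end. Back flat at x = -8 mm; the rigid bristle pad (26 mm wide, z = 119 to 185 mm) reaches x = +20 mm, so the head is 28 mm thick there. 0.09 kg. It starts head up in the caddy.
- brush1: wooden hairbrush 190 mm long, may be absent (None): handle 24 (y) x 16 (x) x 112 mm, then a head 32 mm wide, 78 mm long, black bristles on one side. Origin: centre of the bare handle end; z runs to the head end. Back flat at x = -8 mm; the rigid bristle pad (26 mm wide, z = 119 to 185 mm) reaches x = +20 mm, so the head is 28 mm thick there. 0.09 kg. It starts head up in the caddy.
- brush2: wooden hairbrush 190 mm long, may be absent (None): handle 24 (y) x 16 (x) x 112 mm, then a head 32 mm wide, 78 mm long, black bristles on one side. Origin: centre of the bare handle end; z runs to the head end. Back flat at x = -8 mm; the rigid bristle pad (26 mm wide, z = 119 to 185 mm) reaches x = +20 mm, so the head is 28 mm thick there. 0.09 kg. It starts head up in the caddy.
- brush3: wooden hairbrush 190 mm long, may be absent (None): handle 24 (y) x 16 (x) x 112 mm, then a head 32 mm wide, 78 mm long, black bristles on one side. Origin: centre of the bare handle end; z runs to the head end. Back flat at x = -8 mm; the rigid bristle pad (26 mm wide, z = 119 to 185 mm) reaches x = +20 mm, so the head is 28 mm thick there. 0.09 kg. It starts head up in the caddy.
- chip0: piece of a broken white picture frame, 44 x 16 x 11 mm (x, y, z), origin at the centre of its underside, lying on the organiser's shelf at the start. Sharp: not to be touched by the fingers. 15 g. It may be absent (None).
- chip1: piece of a broken white picture frame, 40 x 16 x 11 mm (x, y, z), origin at the centre of its underside, lying on the organiser's shelf at the start. Sharp: not to be touched by the fingers. 15 g. It may be absent (None).
- chip2: piece of a broken white picture frame, 36 x 16 x 11 mm (x, y, z), origin at the centre of its underside, lying on the organiser's shelf at the start. Sharp: not to be touched by the fingers. 15 g. It may be absent (None).
- chip3: piece of a broken white picture frame, 42 x 16 x 11 mm (x, y, z), origin at the centre of its underside, lying on the organiser's shelf at the start. Sharp: not to be touched by the fingers. 15 g. It may be absent (None).
- chip4: piece of a broken white picture frame, 38 x 16 x 11 mm (x, y, z), origin at the centre of its underside, lying on the organiser's shelf at the start. Sharp: not to be touched by the fingers. 15 g. It may be absent (None).

How it is judged:
By the outcome, as a careful person would: the job done as asked, in the order asked, and still so for the second after the job is handed in, with the robot touching nothing.
Of brush0, brush1, brush2, brush3 only 3 to 4 are there at a start; the rules pass over those that are not, and their reading is None.
Of chip0, chip1, chip2, chip3, chip4 only 3 to 5 are there at a start; the rules pass over those that are not, and their reading is None.
At some moment in a run one of block may be knocked a few centimetres aside while the robot is not near it.
It also fails if it takes over 210 s, if anything falls off the work surface, if the arm or the gripper's body presses on something with over 40 N, if the wrist force passes 120 N, or if a joint passes its speed limit or range.

## Robot

A 7-joint arm with a two-finger parallel gripper is mounted at the origin on the work surface. World frame = base frame: x ahead of the robot, y to its left, z up, the work surface at z = 0. Lengths are in m, angles in degrees, forces in N, time in s.
With the tool pointing down it reaches from about 0.4 to 0.9 m from the base axis. Payload 5.5 kg.
Tool frame: the origin (TCP) lies midway between the tips of the shut fingers; the grasp point (between the pads) lies 19 mm behind it; x points along the fingers, y is the direction in which the jaws open and shut, and the axes are right-handed (so a half turn about x gives the same grasp; the last joint's range is limited). The gripper opens to 92 mm and grips with 3 to 60 N. Pads are 19 mm wide; open, the fingers measure 130 mm over their backs; the gripper's body (75 mm by 190 mm) begins 47 mm behind the grasp point.
Start: joints at [79.252, 28.699, -24.465, 88.831, 12.651, 65.22, -12.049], TCP at [0.283, -0.585, 0.227] pointing down, gripper open.
Joint ranges: [-164.97, 164.97], [-17.58, 116.51], [-87.97, 89.64], [11.32, 138.91], [-80.73, 260.73], [10.89, 115.49], [-147.41, 147.41]. Speed limits (degrees/s): [147.25, 147.25, 180, 180, 180, 180, 180].

## Interface

Orientations are given as [roll, pitch, yaw] about the fixed x, y, z axes, in that order (R = Rz(yaw) Ry(pitch) Rx(roll)).
In Python, from station import get_obs, eyes, manip gives the robot as it stands.
- The arm moves only by the tool carry_out, never from a script. Its argument "deltas" is a list of rows, each a list of 3 entries, a list of its own where there are three numbers: the closure, from 0 (fully open) to 1 (shut), then the shift along the tool's x, y, z in m, then the turn about the tool's x in degrees. In form: [[hand, [tx, ty, tz], twist], ...]. A call has 1 to 20 rows; each row is the pose to reach, as a shift and turn from the pose commanded when the call began, along the tool's axes at that moment; what a row does not reach only later rows make up. A row lasts 1/10 s, in which the tool goes at most 50 mm and 8.59 degrees, less where a joint would pass 70% of its speed; a pose out of reach is approached as far as the arm can. A call with a gripper value outside its range is refused whole. The fingers move at their own pace and stop on an object; "grip_force" is the grip in N (left out, the last holds). Time passes only in rows, so rows that repeat a pose let the fingers close. It gives the time, the measured TCP pose, the force and the opening at its end, in the units of the state.
- get_obs(): the state, without advancing time (a new reading comes with each control period).
- eyes.get_image(name): name is "side" or "top" or "wrist"; returns (picture, depth): 420x560x3 uint8, red, green, blue; 420x560 float32, m along the optical axis (not along the pixel's ray), 0 where there is no reading.
- eyes.get_calibration(name): a dict with "fx", "fy", "cx", "cy" (pixels), "k1" (the pictures are not rectified: a ray, as slopes to the right and down, at radius r is drawn at 1 + k1 r^2 times it, then the intrinsics apply), "extrinsics" (4x4, takes a point from world to camera coordinates); the wrist camera has in their place "T_tool_cam" (4x4, takes a point from camera to tool coordinates, whose origin is the TCP and whose axes are the tool frame's). Camera axes: x right, y down, z forward; pixel columns grow to the right and rows downward; lengths in m; the calibration is good to about 2 mm. A picture is of the moment at which its call begins: read the wrist's pose just before it. get_calibration takes no time and is no camera call.
- manip.close_job(): hands the job in, once; it reports no verdict.
The state is a dict: "time_s": time; "joint_positions": joint angles; "joint_velocities": joint speeds; "joint_torque": joint torques, N m; "position": TCP position; "orientation": TCP orientation; "force": force on the tool from outside, world axes, zero at the start; "wrist_torque": the same for the moment, N m; "opening": opening from 0.0 (shut) to 1.0 (fully open).
Only numpy, scipy, OpenCV 4.12 (cv2) and the standard library are available. Lean on these libraries where they do the work, as an engineer would, in place of code of your own. Each camera call takes 0.05 s, during which the arm holds its last target.

## Working session

There is one attempt and no reset: what is moved stays moved. The work goes in short steps, Python scripts to look and compute and a tool call to move; the robot and the scene stay as the last step left them, time stands still between calls to the robot, and variables do not carry over. Pictures are saved under pics/ and viewed, and the job is handed in when it is done.

Besides the shell and the picture viewer there is one more tool, called after ">>>" as a command line: name --argument value ..., lists and objects as JSON in quotes. carry_out: Moves the arm, as the interface text tells. Its arguments: {"type":"object","properties":{"deltas":{"type":"array","items":{"type":"array"}},"grip_force":{"type":"number"}},"required":["deltas"]}

```bash
mkdir -p pics; ls; python3 - <<'E'
from station import get_obs, eyes, manip
import cv2, json
print(get_obs())
for n in ["side","top","wrist"]:
    im,d=eyes.get_image(n); cv2.imwrite(f"pics/{n}0.png",im[:,:,::-1]); print(n,eyes.get_calibration(n), (d>0).mean())
E
```

```text
pics
{'time_s': 0.0, 'joint_positions': array([ 79.25251125,  28.75335698, -24.45389503,  88.89181475,
        12.65241607,  65.22089558, -12.04981395]), 'joint_velocities': array([-0.01898408, -0.00264869,  0.01266302, -0.08166815, -0.00291853,
        0.02133144, -0.00181387]), 'joint_torque': array([ 5.02724888e-04, -5.66592193e+01, -5.81674621e+00, -2.79120916e+01,
       -6.89606345e-02,  3.08872364e-02,  2.48455217e-04]), 'position': array([ 0.28283103, -0.58445206,  0.22568167]), 'orientation': array([-91.19553833,  89.88780479, 114.63601142]), 'force': array([-0.63533717,  0.7760714 , -0.71266252]), 'wrist_torque': array([-0.03095648, -0.01093324, -0.00854751]), 'opening': 1.0063745875321322}
side {'fx': 403.20202132536235, 'fy': 403.20202132536235, 'cx': 289.136735514306, 'cy': 214.8945452125011, 'k1': -0.061975183533737994, 'extrinsics': array([[-0.93053258, -0.36567646, -0.01974451,  0.58939808],
       [-0.23731389,  0.64319765, -0.7279965 ,  0.19972363],
       [ 0.27891081, -0.67273881, -0.68529647,  0.88494398],
       [ 0.        ,  0.        ,  0.        ,  1.       
[... 347 characters left out ...]
      [ 1.86494838e-01, -8.56166918e-05, -9.82455937e-01,
         1.01368627e+00],
       [ 0.00000000e+00,  0.00000000e+00,  0.00000000e+00,
         1.00000000e+00]])} 0.9959863945578231
wrist {'fx': 290.9750922327772, 'fy': 290.9750922327772, 'cx': 277.1917936418029, 'cy': 206.38096400313339, 'k1': -0.04712557295709561, 'T_tool_cam': array([[ 1.03180376e-03, -3.03712850e-01,  9.52763055e-01,
        -1.58526823e-01],
       [ 9.99999003e-01, -6.04821986e-04, -1.27575784e-03,
         8.10798880e-05],
       [ 9.63716093e-04,  9.52763422e-01,  3.03711924e-01,
        -8.23995413e-02],
       [ 0.00000000e+00,  0.00000000e+00,  0.00000000e+00,
         1.00000000e+00]])} 0.9958163265306123
```

View pics/top0.png

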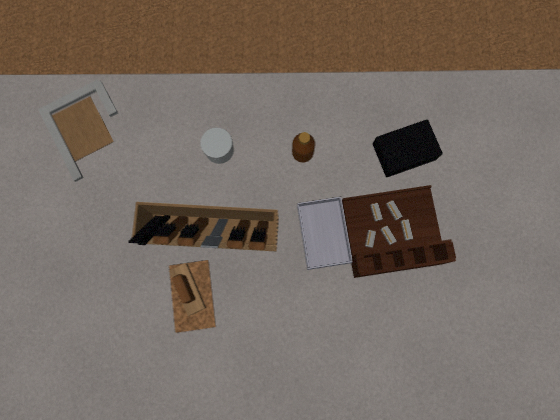

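View pics/side0.png

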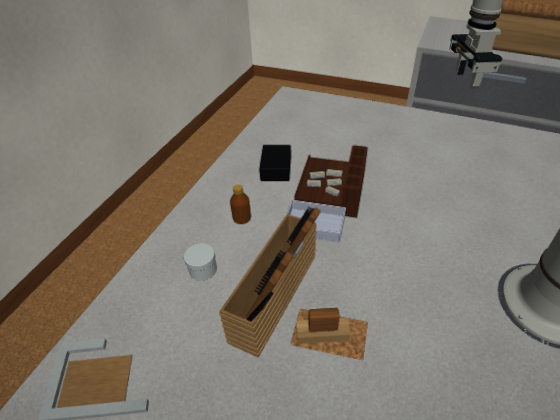

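View pics/wrist0.png

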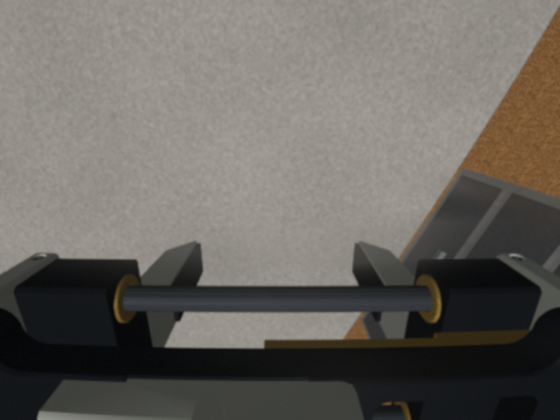

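The top view shows the organiser at px (345–455, 187–275) with five white chips, and the tin to its left. The caddy is at (130–278, 203–250) with the comb at far left (150, 230), the shoehorn at (215, 232) and four brushes. The block stands on the mat at (187, 290). Next I'll measure these from the depth.

```bash
cat > h.py <<'E'
from station import get_obs, eyes, manip
import numpy as np, cv2
from scipy.spatial.transform import Rotation as Ro
def toolR(o): return Ro.from_euler('xyz',o['orientation'],degrees=True).as_matrix()
def cloud(name, save=None):
    o=get_obs(); c=eyes.get_calibration(name)
    im,d=eyes.get_image(name)
    if save: cv2.imwrite(save,im[:,:,::-1])
    K=np.array([[c['fx'],0,c['cx']],[0,c['fy'],c['cy']],[0,0,1.]])
    v,u=np.mgrid[0:420,0:560]
    p=cv2.undistortPoints(np.stack([u,v],-1).reshape(-1,1,2).astype(np.float64),K,np.array([c['k1'],0,0,0,0.])).reshape(420,560,2)
    P=np.dstack([p[...,0]*d,p[...,1]*d,d])
    if name=='wrist':
        T=c['T_tool_cam']; P=P@T[:3,:3].T+T[:3,3]; P=P@toolR(o).T+o['position']
    else:
        E=np.linalg.inv(c['extrinsics']); P=P@E[:3,:3].T+E[:3,3]
    P[d<=0]=np.nan
    return im,P
def tw(o=None):
    o=o or get_obs(); R=toolR(o); return o['position'],np.degrees(np.arctan2(R[1,1],R[0,1])),R
def go(xyz,yaw=None):
    """delta from the present to TCP xyz with tool y at yaw (mod 180)"""
    p,y,R=tw(); d=R.T@(np.array(xyz)-p)
    t=0 if yaw is None else -((yaw-y+90)%180-90)
    print('delta',np.round(d,4),'twist',round(t,2),'| p',np.round(p,4),'yaw',round(y,2))
E
python3 - <<'E'
from h import *
p,y,R=tw(); print(p,y); print(R.round(3))
im,P=cloud('top')
Z=P[...,2]
print('table z',np.nanmedian(Z[300:400,250:350]))
hsv=cv2.cvtColor(im,cv2.COLOR_RGB2HSV)
def rect(m,n,amin=15):
    k,l,s,_=cv2.connectedComponentsWithStats(m.astype(np.uint8))
    for i in range(1,k):
        if s[i,4]<amin: continue
        q=P[l==i]; r=cv2.minAreaRect((q[:,:2]*1000).astype(np.float32))
        print(n,'z',np.percentile(q[:,2],[5,50,95]).round(3),'c',np.round(r[0],1),'sz',np.round(r[1],1),'ang',round(r[2],1),s[i,4])
X,Y=P[...,0],P[...,1]
v,u=np.mgrid[0:420,0:560]
roi=lambda a,b,c,d:(u>=a)&(u<b)&(v>=c)&(v<d)
rect(roi(345,460,180,280)&(hsv[...,1]<70)&(hsv[...,2]>130)&(Z>.03),'chip')
rect(roi(340,470,180,285)&(Z>.085)&(Z<.115),'comp')
rect(roi(340,470,180,285)&(Z>.02),'org')
rect(roi(290,352,190,280)&(Z>.025)&(Z<.037),'trayrim')
rect(roi(120,285,195,255)&(Z>.112)&(Z<.128)&(hsv[...,0]<30),'caddyrim')
rect(roi(120,285,195,255)&(Z>.10),'caddyall')
rect(roi(160,225,255,340)&(hsv[...,1]>80)&(Z<.015),'mat')
rect(roi(160,225,255,340)&(Z>.02)&(Z<.035),'sole')
rect(roi(160,225,255,340)&(Z>.07),'handle')
E
```

```text
[ 0.28289758 -0.58461349  0.22589661] -64.1720766332795
[[-0.001  0.436 -0.9  ]
 [ 0.001 -0.9   -0.436]
 [-1.    -0.002 -0.   ]]
table z -4.22413431120372e-05
comp z [0.09  0.1   0.103] c [ 522.  -215.1] sz [ 46.  204.5] ang 8.2 1298
org z [0.036 0.042 0.101] c [ 584.9 -194.3] sz [180.9 230.8] ang 6.6 7268
trayrim z [0.027 0.033 0.036] c [585.1 -56.4] sz [151.9 100.5] ang 6.2 261
trayrim z [0.027 0.034 0.036] c [646.  -14.2] sz [33.8 69.8] ang 44.8 68
trayrim z [0.029 0.034 0.036] c [593.   -3.7] sz [25.1  2.7] ang 7.2 19
trayrim z [0.028 0.034 0.036] c [541.9 -11.2] sz [37.9  3. ] ang 8.4 28
caddyrim z [0.114 0.121 0.125] c [594.8 198.9] sz [295.8  76. ] ang 85.7 775
caddyrim z [0.115 0.122 0.127] c [572.4 207. ] sz [14.8 32. ] ang 88.4 42
caddyrim z [0.114 0.121 0.126] c [571.1 256.1] sz [10.5 26.5] ang 72.8 29
caddyrim z [0.113 0.121 0.124] c [557.2 159.1] sz [11.5  9.5] ang 70.1 24
caddyrim z [0.115 0.12  0.125] c [552.6 112.3] sz [8.4 5.9] ang 88.4 16
caddyall z [0.107 0.142 0.186] c [585.4 199.3] sz [295.5  94.9] ang 86.7 3070
mat z [0.001 0.004 0.008] c [448.8 244.2] sz [148.9  89.2] ang 7.6 1618
mat z [0.001 0.004 0.007] c [517.1 283.3] sz [ 9.4 28.4] ang 23.3 39
sole z [0.024 0.028 0.032] c [462.8 251.8] sz [108.5  42.6] ang 24.5 557
handle z [0.078 0.084 0.087] c [462.7 251.6] sz [59.9 24.8] ang 23.4 351
```

```bash
python3 - <<'E'
import cv2
a=cv2.imread('pics/top0.png')
cv2.imwrite('pics/top0z.png',cv2.resize(a[190:285,120:290],None,fx=4.5,fy=4.5,interpolation=cv2.INTER_CUBIC))
E
```

```text
(no output)
```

View pics/top0z.png

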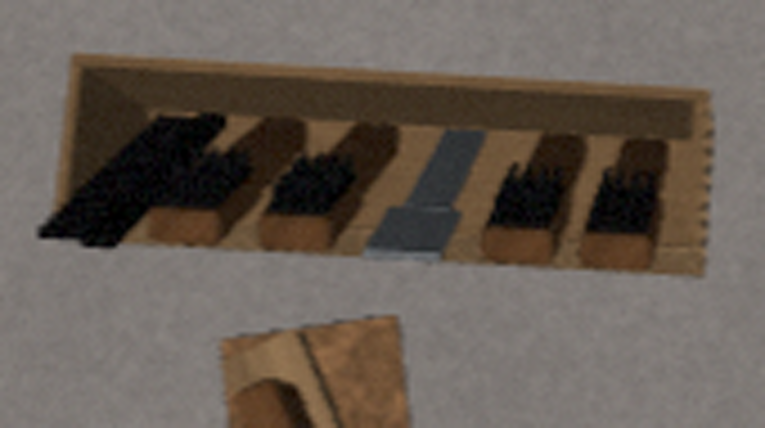

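The zoom shows the order along the caddy from +y: comb (130, 180), brush (200, 200), brush (310, 205), shoehorn (430, 200), brush (525, 205), brush (625, 205). That makes four brushes.

```bash
python3 - <<'E'
from h import *
im,P=cloud('top')
Z=P[...,2]; X,Y=P[...,0]*1000,P[...,1]*1000
hsv=cv2.cvtColor(im,cv2.COLOR_RGB2HSV)
v,u=np.mgrid[0:420,0:560]
roi=lambda a,b,c,d:(u>=a)&(u<b)&(v>=c)&(v<d)
# organiser yaw from compartments row & tray
m=roi(290,352,190,280)&(Z>.024)&(Z<.037)
q=np.c_[X[m],Y[m]].astype(np.float32); r=cv2.minAreaRect(q); print('tray',r)
m=roi(340,470,180,285)&(Z>.094)&(Z<.106)
q=np.c_[X[m],Y[m]].astype(np.float32); r=cv2.minAreaRect(q); print('comp',r, )
psi=np.radians(7.2)
m=roi(360,435,195,250)&(hsv[...,1]<90)&(hsv[...,2]>110)
k,l,s,_=cv2.connectedComponentsWithStats(m.astype(np.uint8))
org=np.array([522,-215.1])+65*np.array([np.cos(psi),np.sin(psi)])
Rm=np.array([[np.cos(psi),np.sin(psi)],[-np.sin(psi),np.cos(psi)]])
for i in range(1,k):
    if s[i,4]<20: continue
    q=np.c_[X[l==i],Y[l==i]]; c=(Rm@(q-org).T).T-[20.5,0]
    r=cv2.minAreaRect(q.astype(np.float32))
    print('chip shelf-frame',c.mean(0).round(1),'min',c.min(0).round(1),'max',c.max(0).round(1),np.round(r[1],1),s[i,4])
# caddy items
cy=np.array([595,199.]); a=np.radians(-4.3)
Rc=np.array([[np.cos(a),np.sin(a)],[-np.sin(a),np.cos(a)]])
m=roi(120,285,195,262)&(Z>.135)
k,l,s,_=cv2.connectedComponentsWithStats(m.astype(np.uint8))
for i in range(1,k):
    if s[i,4]<20: continue
    q=np.c_[X[l==i],Y[l==i]]; c=(Rc@(q-cy).T).T; z=Z[l==i]*1000
    print('item n',s[i,4],'zmax',np.percentile(z,98).round(0))
    for lo in range(135,190,10):
        b=(z>lo)&(z<=lo+10)
        if b.sum()>3: print('   z',lo,'x',np.percentile(c[b,0],[3,97]).round(0),'y',np.percentile(c[b,1],[3,50,97]).round(1),b.sum())
E
```

```text
tray ((586.474365234375, -62.41846466064453), (150.32347106933594, 117.43256378173828), 7.979197025299072)
comp ((522.0001220703125, -215.18792724609375), (45.97850036621094, 204.01925659179688), 8.187209129333496)
chip shelf-frame [24.5 -8.1] min [  3.9 -18.4] max [43.5  6.7] [40.5 13.6] 87
chip shelf-frame [25.5 32.1] min [ 7.5 24.8] max [43.4 41. ] [36.  14.2] 87
chip shelf-frame [-23.5 -27.1] min [-45.  -34.3] max [ -1.2 -18. ] [43.5 15.1] 108
chip shelf-frame [-29.4  14.2] min [-48.6   4.1] max [-10.5  28.1] [37.9 15.1] 88
chip shelf-frame [-32.4  55.8] min [-49.7  44. ] max [-14.3  68.4] [14.3 35. ] 92
item n 566 zmax 188.0
   z 135 x [-40. -11.] y [ 53.8 101.2 134.4] 66
   z 145 x [-45. -16.] y [ 53.5  82.4 132.2] 78
   z 155 x [-50. -18.] y [ 53.6 100.8 133.9] 76
   z 165 x [-56. -24.] y [ 53.7  82.1 134.6] 96
   z 175 x [-58. -29.] y [ 54.   73.7 113.6] 169
   z 185 x [-52. -29.] y [55.2 68.2 83.4] 81
item n 345 zmax 188.0
   z 135 x [-32. -10.] y [ 6.9 13.9 33.7] 35
   z 145 x [-37. -14.] y [ 6.5 13.  32.8] 31
   z 155 x [-42. -19.] y [ 6.5 12.6 31.9] 31
   z 165 x [-45. -2
[... 270 characters left out ...]
.3 -61.9] 17
   z 165 x [-43. -22.] y [-88.3 -77.8 -62.9] 34
   z 175 x [-54. -28.] y [-87.7 -73.  -57.6] 145
   z 185 x [-49. -29.] y [-85.  -72.3 -59.2] 57
item n 294 zmax 188.0
   z 135 x [-25.  -9.] y [-128.7 -115.7 -101.5] 20
   z 145 x [-37. -14.] y [-130.  -118.6 -102.5] 27
   z 155 x [-32. -18.] y [-130.  -118.6 -105.2] 20
   z 165 x [-35. -22.] y [-127.3 -112.8 -100.7] 28
   z 175 x [-54. -28.] y [-129.7 -115.2  -99.9] 148
   z 185 x [-52. -28.] y [-126.4 -113.  -101.7] 51
item n 160 zmax 174.0
   z 135 x [-39. -34.] y [-38.1 -22.   -7.9] 30
   z 145 x [-44. -38.] y [-37.6 -22.   -6.7] 31
   z 155 x [-48. -43.] y [-38.6 -24.6  -8.1] 34
   z 165 x [-56. -48.] y [-38.1 -21.9  -6.9] 63
```

```bash
python3 - <<'E'
from h import *
go([.4627,.2517,.2],114); go([.4627,.2517,.045],114)
E
```

```text
delta [ 0.0269 -0.6746 -0.5261] twist 1.83 | p [ 0.283  -0.5848  0.2262] yaw -64.17
delta [ 0.1819 -0.6745 -0.5261] twist 1.83 | p [ 0.283  -0.5848  0.2262] yaw -64.17
```

>>> carry_out --deltas '[[0,[0,-0.674,-0.526],1.8],[0,[0,-0.674,-0.526],1.8],[0,[0,-0.674,-0.526],1.8],[0,[0,-0.674,-0.526],1.8],[0,[0,-0.674,-0.526],1.8],[0,[0,-0.674,-0.526],1.8],[0,[0,-0.674,-0.526],1.8],[0,[0,-0.674,-0.526],1.8],[0,[0,-0.674,-0.526],1.8],[0,[0,-0.674,-0.526],1.8],[0,[0,-0.674,-0.526],1.8],[0,[0,-0.674,-0.526],1.8],[0,[0,-0.674,-0.526],1.8],[0,[0,-0.674,-0.526],1.8],[0,[0,-0.674,-0.526],1.8],[0,[0,-0.674,-0.526],1.8],[0,[0,-0.674,-0.526],1.8],[0,[0,-0.674,-0.526],1.8],[0,[0,-0.674,-0.526],1.8],[0,[0,-0.674,-0.526],1.8]]' --grip_force 40

```text
time_s: 2.25
position: [0.4628, 0.2495, 0.2263]
orientation: [36.5, 89.9, -119.5]
force: [-0.6, -0.7, -0.5]
opening: 0.998
```

```bash
python3 - <<'E'
from h import *
im,P=cloud('wrist','pics/w1.png'); Z=P[...,2]
for lo,hi,n in [(.02,.036,'sole'),(.07,.095,'handle')]:
    m=(Z>lo)&(Z<hi)&(abs(P[...,0]-.46)<.09)&(abs(P[...,1]-.25)<.09)
    q=(P[m][:,:2]*1000).astype(np.float32); print(n,len(q), cv2.minAreaRect(q) if len(q) else 0, np.median(Z[m]))
go([.4627,.2517,.045],114); print(get_obs()['joint_positions'].round(1), get_obs()['time_s'])
E
```

```text
sole 1515 ((461.2049255371094, 251.56076049804688), (108.869140625, 39.52814865112305), 24.764333724975586) 0.028524467160995187
handle 1099 ((462.2955627441406, 251.94119262695312), (58.630462646484375, 21.530746459960938), 24.282434463500977) 0.0841414090743185
delta [ 0.1814 -0.0031 -0.001 ] twist -0.09 | p [0.4631 0.2488 0.2264] yaw -66.09
[  12.9   22.4  -54.4  106.    20.6   62.2 -115.5] 2.3
```

View pics/w1.png

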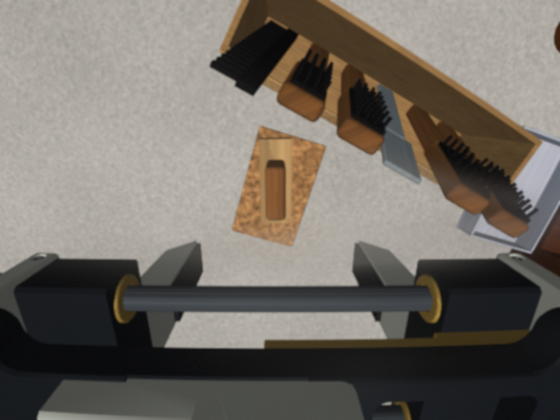

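Wrist view: the block is at (275, 185) on the mat and the caddy is above it. The pose agrees with the top camera to within 1 mm. Descending and gripping.

>>> carry_out --deltas '[[0,[0.05,-0.003,-0.001],0],[0,[0.1,-0.003,-0.001],0],[0,[0.14,-0.003,-0.001],0],[0,[0.165,-0.003,-0.001],0],[0,[0.18,-0.003,-0.001],0],[0,[0.182,-0.003,-0.001],0],[0.8,[0.182,-0.003,-0.001],0],[0.8,[0.182,-0.003,-0.001],0],[0.9,[0.182,-0.003,-0.001],0],[0.9,[0.182,-0.003,-0.001],0],[1,[0.182,-0.003,-0.001],0],[1,[0.182,-0.003,-0.001],0],[1,[0.182,-0.003,-0.001],0],[1,[0.182,-0.003,-0.001],0]]'

```text
time_s: 3.7
position: [0.4627, 0.254, 0.0447]
orientation: [-86.5, 90.0, 117.5]
force: [0.0, -0.1, -1.2]
opening: 0.351
```

```bash
python3 - <<'E'
from h import *
go([.4627,.2517,.22],114);o=get_obs();print(o['force'],o['opening'],o['joint_positions'].round(1))
E
```

```text
delta [-0.1753  0.0021  0.0009] twist 0.04 | p [0.4627 0.254  0.0447] yaw -65.96
[ 0.03534095 -0.108116   -1.21262461] 0.35140578113446713 [   2.3   36.9  -43.1  113.1   36.1   44.2 -128.1]
```

>>> carry_out --deltas '[[1,[0,0,0],0],[1,[0,0,0],0],[1,[0,0,0],0],[1,[0,0,0],0],[1,[0,0,0],0],[1,[0,0,0],0]]'

```text
time_s: 4.3
position: [0.4626, 0.254, 0.0446]
orientation: [-43.1, 90.0, 160.9]
force: [-0.4, -0.0, -1.9]
opening: 0.239
```

>>> carry_out --deltas '[[1,[-0.03,0,0],0],[1,[-0.08,0,0],0],[1,[-0.13,0,0],0],[1,[-0.18,0,0],0],[1,[-0.225,0,0],0],[1,[-0.225,0,0],0],[1,[-0.225,0,0],0]]'

```text
time_s: 5.0
position: [0.4631, 0.2539, 0.2704]
orientation: [150.3, 89.9, -5.7]
force: [0.4, -0.9, -3.8]
opening: 0.237
```

```bash
python3 - <<'E'
from h import *
go([.6183,-.2785,.25],98);o=get_obs();print(o['force'],o['opening'],o['joint_positions'].round(1))
im,P=cloud('side','pics/s1.png')
E
```

```text
delta [0.0209 0.5494 0.0749] twist 16.01 | p [0.4631 0.2539 0.2704] yaw -65.99
[ 0.3713237  -0.92561244 -3.75463561] 0.2366034518450747 [  14.5   19.9  -56.5  102.8   18.1   66.8 -113.7]
```

View pics/s1.png

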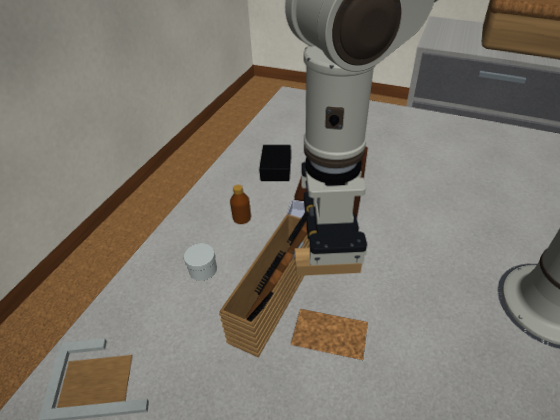

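The side view shows the block held level at about (330, 262), clear of the empty mat. Moving it over the shelf's -y end.

>>> carry_out --deltas '[[1,[0.0,0.04,0.0],4],[1,[0.0,0.08,0.01],8],[1,[0.0,0.12,0.015],12],[1,[0.0,0.16,0.02],16],[1,[0.0,0.2,0.03],16],[1,[0.0,0.24,0.035],16],[1,[0.0,0.28,0.04],16],[1,[0.0,0.32,0.045],16],[1,[0.0,0.36,0.05],16],[1,[0.0,0.4,0.055],16],[1,[0.0,0.44,0.06],16],[1,[0.0,0.48,0.065],16],[1,[0.0,0.52,0.07],16],[1,[0.0,0.549,0.075],16],[1,[0.0,0.549,0.075],16],[1,[0.0,0.549,0.075],16]]'

```text
time_s: 6.65
position: [0.6163, -0.2781, 0.2661]
orientation: [-39.0, 89.7, 149.0]
force: [0.3, 0.5, -2.6]
opening: 0.236
```

```bash
python3 - <<'E'
from h import *
go([.6183,-.2785,.085],98);o=get_obs();print(o['force'],o['opening'],o['joint_positions'].round(1))
im,P=cloud('top','pics/t1.png')
im,P=cloud('wrist','pics/w2.png'); Z=P[...,2]
im,P=cloud('side','pics/s2.png')
E
```

```text
delta [ 0.1811  0.0013 -0.0028] twist -0.04 | p [ 0.6163 -0.2781  0.2661] yaw -82.04
[ 0.34249585  0.49133298 -2.55032648] 0.23557443694332503 [ 48.5  33.3 -40.5  81.4  21.7  73.6 -75.6]
```

View pics/w2.png

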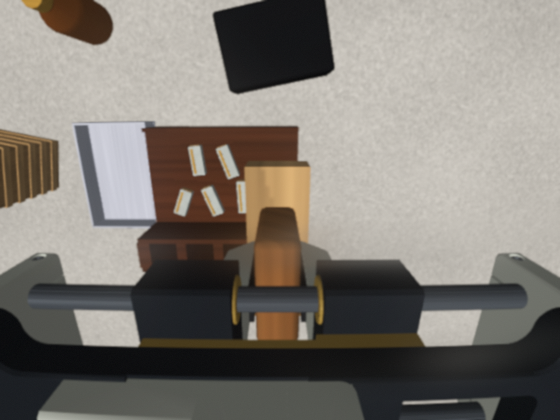

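View pics/t1.png

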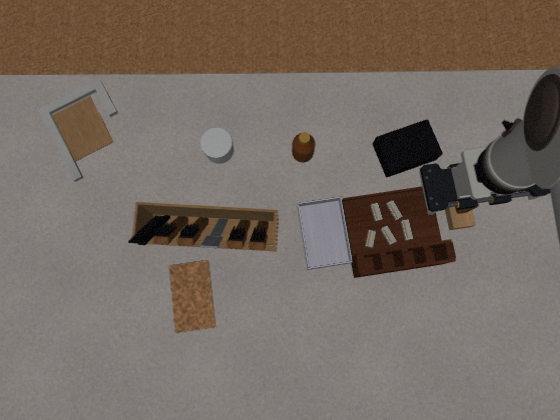

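The wrist view shows the block over the free end at (275, 190). The chips run from (183, 203) to (243, 195). Checking how the block sits in the shelf frame before lowering.

```bash
python3 - <<'E'
from h import *
im,P=cloud('wrist'); Z=P[...,2]
m=(Z>.238)&(Z<.262)&(P[...,0]>.55); m[270:]=0
hsv=cv2.cvtColor(im,cv2.COLOR_RGB2HSV)
q=P[m]*1000; print(len(q), np.median(q[:,2]), cv2.minAreaRect(q[:,:2].astype(np.float32)), q[:,0].max())
ps=np.radians(8);Rm=np.array([[np.cos(ps),np.sin(ps)],[-np.sin(ps),np.cos(ps)]])
f=lambda q:(q[:,:2]-[606.7,-203.3])@Rm.T
c=f(q); print('sole shelf-frame', np.percentile(c,[1,99],axis=0))
m=(Z>.046)&(Z<.056)&(hsv[...,1]<90)&(P[...,0]>.5); c=f(P[m]*1000); print('chips',np.percentile(c,[1,99],axis=0))
m=(Z>.036)&(Z<.044); m[225:]=0; c=f(P[m]*1000); print('shelf',np.percentile(c,[.5,99.5],axis=0))
m=(Z>.045)&(Z<.052)&(hsv[...,2]<90)&(f(P.reshape(-1,3)*1000)[:,0].reshape(420,560)>50); c=f(P[m]*1000); print('lip',len(c),np.percentile(c,[1,50,99],axis=0))
m=(Z>.096)&(Z<.104); c=f(P[m]*1000); print('rim',len(c),np.percentile(c,[1,99],axis=0))
E
```

```text
3755 252.5770695124414 ((644.15576171875, -271.92828369140625), (50.55759048461914, 40.19660186767578), 8.203314781188965) 671.7589268651315
sole shelf-frame [[  4.66865143 -92.94092131]
 [ 52.65868684 -53.42676348]]
chips [[ -45.7996565  -134.0365103 ]
 [ 206.1507818    60.29280759]]
shelf [[-64.49785984 -99.31359281]
 [197.93051369 279.25274213]]
lip 9146 [[  61.92217322 -133.69457748]
 [ 160.83273298  -64.83436063]
 [ 206.48695824  144.34672196]]
rim 1823 [[-103.93826809  -30.75428375]
 [ 193.19364868  264.45808721]]
```

>>> carry_out --deltas '[[1,[0.04,0.001,-0.002],0],[1,[0.08,0.001,-0.002],0],[1,[0.12,0.001,-0.002],0],[1,[0.15,0.001,-0.002],0],[1,[0.17,0.001,-0.002],0],[1,[0.178,0.001,-0.002],0],[1,[0.18,0.001,-0.002],0],[1,[0.182,0.001,-0.002],0],[1,[0.182,0.001,-0.002],0],[1,[0.182,0.001,-0.002],0]]'

```text
time_s: 7.85
position: [0.6207, -0.279, 0.0892]
orientation: [144.1, 89.9, -27.8]
force: [-0.2, 0.0, -2.6]
opening: 0.239
```

```bash
python3 - <<'E'
from h import *
o=get_obs();print(o['force'],o['opening'])
S=np.array([.6067,-.2033]);ps=np.radians(8);ex=np.array([np.cos(ps),np.sin(ps)]);ey=np.array([-np.sin(ps),np.cos(ps)])
p=o['position']; print('shelf frame',ex@(p[:2]-S),ey@(p[:2]-S),p[2])
e=S+.001*ex+.098*ey; go([*e,.0815],98)
im,P=cloud('side','pics/s3.png')
E
```

```text
[-0.18379176  0.02010285 -2.61187439] 0.2391492555583198
shelf frame 0.0033406882567798752 -0.07694632648797205 0.08915951906920201
delta [ 0.0074 -0.175   0.0023] twist 0.03 | p [ 0.6207 -0.279   0.0892] yaw -81.97
```

View pics/s3.png

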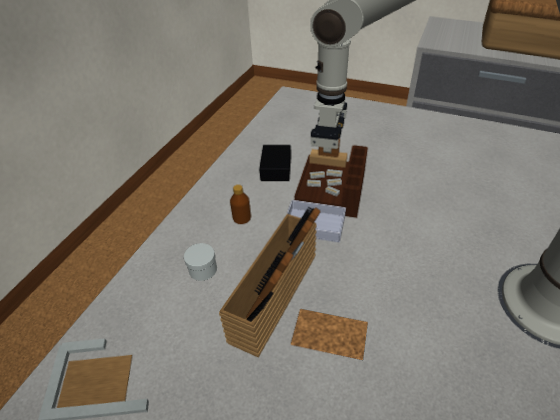

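The side view shows the block just above the shelf's free end at (328, 157), with the chips in front at (310–340, 172–190). There are about 8 mm left to lower.

>>> carry_out --deltas '[[1,[0.004,0,0.002],0],[1,[0.006,0,0.002],0],[1,[0.0075,0,0.002],0],[1,[0.0075,0,0.002],0],[1,[0.0075,0,0.002],0]]'

```text
time_s: 8.4
position: [0.6176, -0.2792, 0.0804]
orientation: [14.2, 90.0, -157.8]
force: [-3.0, 0.5, 1.6]
opening: 0.24
```

>>> carry_out --deltas '[[1,[-0.001,-0.005,0],0],[1,[-0.001,-0.015,0],0],[1,[-0.001,-0.025,0],0],[1,[-0.001,-0.035,0],0],[1,[-0.001,-0.045,0],0],[1,[-0.001,-0.055,0],0],[1,[-0.001,-0.065,0],0],[1,[-0.001,-0.075,0],0],[1,[-0.001,-0.085,0],0],[1,[-0.001,-0.095,0],0],[1,[-0.001,-0.105,0],0],[1,[-0.001,-0.115,0],0],[1,[-0.001,-0.12,0],0],[1,[-0.001,-0.12,0],0]]'

```text
time_s: 9.8
position: [0.6011, -0.1587, 0.0813]
orientation: [-96.7, 90.0, 91.5]
force: [-0.1, 0.2, -2.4]
opening: 0.24
```

```bash
python3 - <<'E'
from h import *
o=get_obs();print(o['force'],o['opening'])
S=np.array([.6067,-.2033]);ps=np.radians(8);ex=np.array([np.cos(ps),np.sin(ps)]);ey=np.array([-np.sin(ps),np.cos(ps)])
p=o['position']; print('shelf frame',ex@(p[:2]-S),ey@(p[:2]-S),p[2])
e=S+.001*ex+.098*ey; go([*e,.0815],98)
im,P=cloud('wrist','pics/w3.png')
im,P=cloud('top','pics/t3.png')
E
```

```text
[-0.06462599  0.19653577 -2.36083274] 0.23981617750965076
shelf frame 0.0006758807292801494 0.044917770771852286 0.08132137915547165
delta [-0.0001 -0.0531 -0.0004] twist 0.12 | p [ 0.6011 -0.1587  0.0813] yaw -81.88
```

View pics/w3.png

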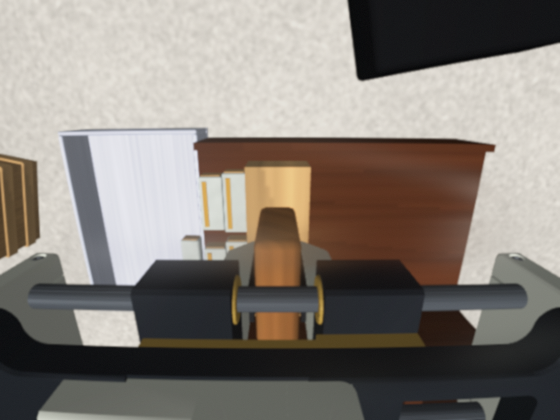

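View pics/t3.png

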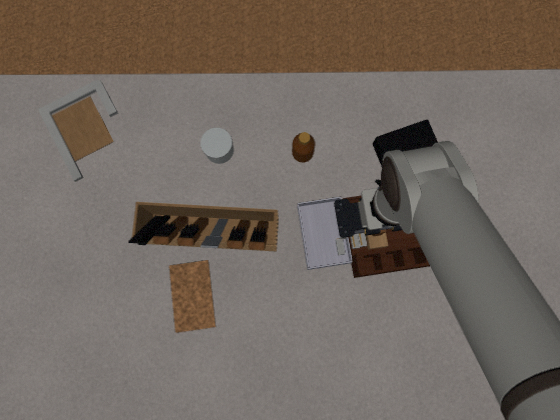

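The wrist view shows all the chips gathered ahead of the block at (190–240, 175–260), and the shelf behind it is clean. Continuing over the end.

>>> carry_out --deltas '[[1,[0,-0.01,0],0],[1,[0,-0.02,0],0],[1,[0,-0.03,0],0],[1,[0,-0.04,0],0],[1,[0,-0.05,0],0],[1,[0,-0.058,0],0],[1,[0,-0.06,0],0],[1,[0,-0.06,0],0],[1,[0,-0.06,0],0]]'

```text
time_s: 10.8
position: [0.5928, -0.1014, 0.0812]
orientation: [88.0, 90.0, -84.0]
force: [-0.0, -0.5, -1.8]
opening: 0.24
```

```bash
python3 - <<'E'
from h import *
im,P=cloud('wrist','pics/w4.png')
im,P=cloud('side','pics/s4.png')
E
```

```text
(no output)
```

View pics/w4.png

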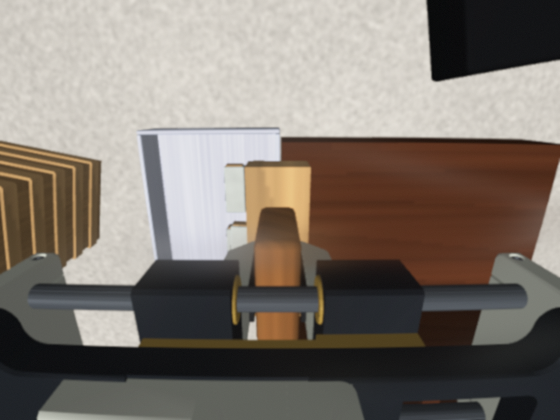

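View pics/s4.png

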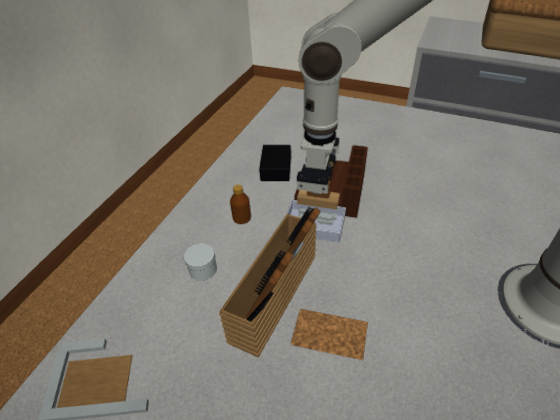

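The chips are over the end and in the tin; the wrist view shows two beside the block front at (235, 190/240). Lifting the block to check.

>>> carry_out --deltas '[[1,[-0.02,0.0,0],0],[1,[-0.06,0.0,0],0],[1,[-0.1,0.01,0],0],[1,[-0.14,0.03,0],0],[1,[-0.18,0.06,0],0],[1,[-0.19,0.1,0],0],[1,[-0.19,0.13,0],0],[1,[-0.19,0.13,0],0],[1,[-0.19,0.13,0],0]]'

```text
time_s: 11.8
position: [0.6102, -0.2311, 0.2706]
orientation: [-40.1, 89.9, 147.8]
force: [0.0, -0.0, -2.7]
opening: 0.239
```

```bash
python3 - <<'E'
from h import *
im,P=cloud('wrist','pics/w5.png')
im,P=cloud('side')
cv2.imwrite('pics/s5.png',cv2.resize(im[130:250,240:400,::-1],None,fx=4.5,fy=4.5,interpolation=cv2.INTER_CUBIC))
go([.45,.1,.27],98)
go([.4493,.2450,.27],98)
E
```

```text
delta [ 0.0014 -0.3476  0.1129] twist 0.09 | p [ 0.6107 -0.2283  0.2709] yaw -81.91
delta [ 0.0016 -0.4913  0.0932] twist 0.09 | p [ 0.6107 -0.2283  0.2709] yaw -81.91
```

View pics/w5.png

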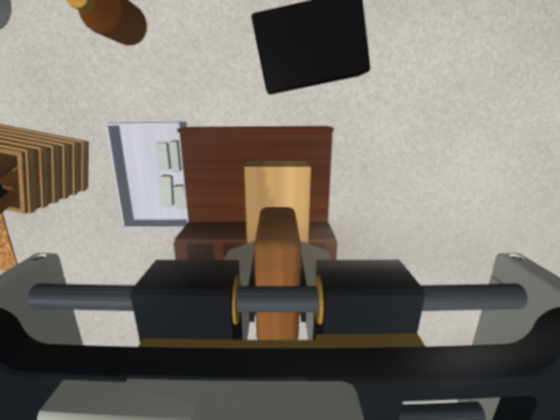

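View pics/s5.png

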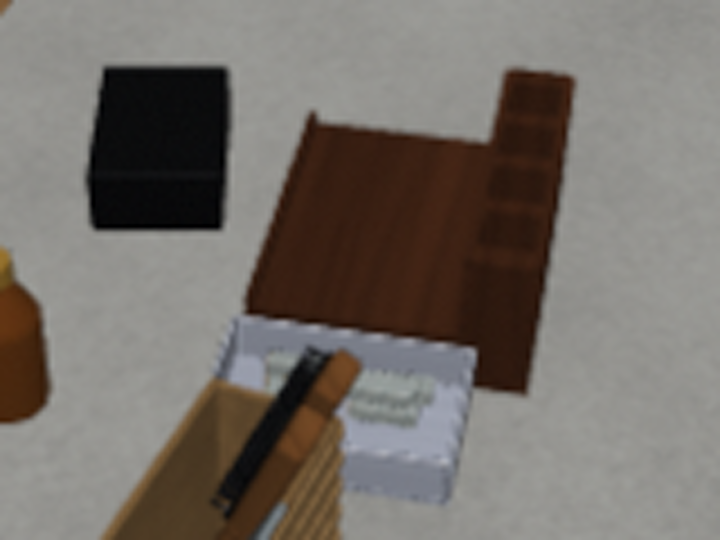

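Side view: the shelf is clear and the chips lie in the tin at (270–430, 350–420). Remeasuring the bare mat and counting the chips.

```bash
python3 - <<'E'
from h import *
im,P=cloud('top','pics/t5.png'); hsv=cv2.cvtColor(im,cv2.COLOR_RGB2HSV)
m=np.zeros((420,560),np.uint8); m[255:340,160:225]=hsv[255:340,160:225,1]>80
r=cv2.minAreaRect((P[m>0][:,:2]*1000).astype(np.float32)); print('mat',r)
cv2.imwrite('pics/t5z.png',cv2.resize(im[180:285,290:470,::-1],None,fx=4.4,fy=4.4,interpolation=cv2.INTER_CUBIC))
o=get_obs(); print(o['joint_positions'].round(1))
E
```

```text
mat ((449.2066650390625, 243.79989624023438), (149.7594451904297, 86.7235336303711), 8.505094528198242)
[ 46.5  30.4 -41.3  85.2  20.5  72.2 -79.1]
```

View pics/t5z.png

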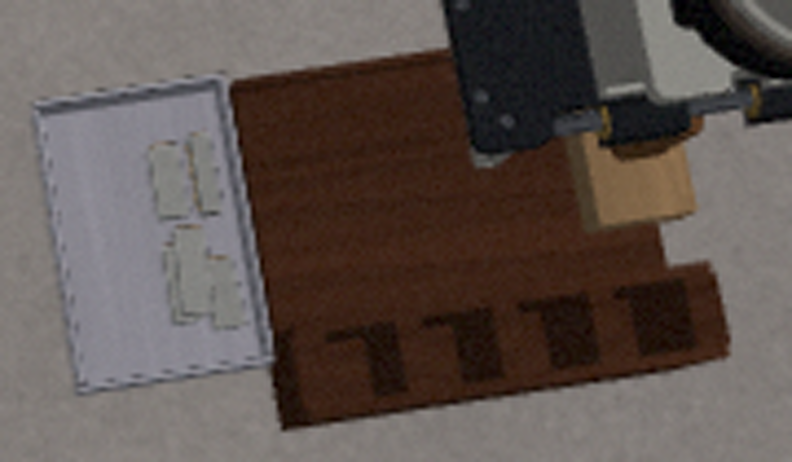

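The tin holds all five pieces: (165, 180), (205, 175), (190, 270), (178, 285, partly beneath) and (228, 290). The shelf is clear. Now returning the block to the mat.

>>> carry_out --deltas '[[1,[0,-0.04,0.008],0],[1,[0,-0.08,0.016],0],[1,[0,-0.12,0.024],0],[1,[0,-0.16,0.032],0],[1,[0,-0.2,0.04],0],[1,[0,-0.24,0.048],0],[1,[0,-0.28,0.056],0],[1,[0,-0.32,0.064],0],[1,[0,-0.36,0.072],0],[1,[0,-0.4,0.078],0],[1,[0,-0.44,0.085],0],[1,[0,-0.475,0.091],0],[1,[0,-0.491,0.093],0],[1,[0,-0.491,0.093],0],[1,[0,-0.491,0.093],0]]'

```text
time_s: 13.45
position: [0.4495, 0.2442, 0.2712]
orientation: [97.1, 90.0, -74.7]
force: [0.5, -1.6, -2.3]
opening: 0.239
```

```bash
python3 - <<'E'
from h import *
go([.449,.244,.046],98.3);o=get_obs();print(o['force'],o['joint_positions'].round(1))
E
```

```text
delta [ 2.252e-01 -1.000e-04  6.000e-04] twist -0.12 | p [0.4495 0.2442 0.2712] yaw -81.82
[ 0.48911576 -1.57744061 -2.32285974] [  14.4   17.   -54.5  104.9   15.1   65.9 -127. ]
```

>>> carry_out --deltas '[[1,[0.04,0,0.0],0],[1,[0.08,0,0.0],0],[1,[0.12,0,0.0],0],[1,[0.16,0,0.0],0],[1,[0.19,0,0.0],0],[1,[0.205,0,0.0],0],[1,[0.21,0,0],0],[1,[0.21,0,0],0]]'

```text
time_s: 14.25
position: [0.4508, 0.2435, 0.0615]
orientation: [174.7, 90.0, 2.7]
force: [0.8, -0.6, -2.4]
opening: 0.238
```

```bash
python3 - <<'E'
from h import *
go([.449,.244,.045],98.3);o=get_obs();print(o['force'],o['joint_positions'].round(1))
E
```

```text
delta [ 0.0165 -0.0007  0.0017] twist -0.31 | p [0.4508 0.2435 0.0615] yaw -82.01
[ 0.84033051 -0.57643486 -2.36605715] [   3.    33.5  -42.8  115.    32.7   44.  -141.5]
```

>>> carry_out --deltas '[[1,[0.008,0,0.001],0],[1,[0.013,0,0.001],0],[1,[0.0155,0,0.001],0],[1,[0.0165,0,0.001],0],[1,[0.0165,0,0.001],0],[1,[0.0165,0,0.001],0]]'

```text
time_s: 14.85
position: [0.4494, 0.2437, 0.0449]
orientation: [-162.6, 90.0, 25.5]
force: [-0.6, 0.2, -2.5]
opening: 0.239
```

>>> carry_out --deltas '[[1,[0.001,0,0.0],0],[1,[0.001,0,0.0],0],[0.6,[0.001,0,0],0],[0.4,[0.001,0,0],0],[0.2,[0.001,0,0],0],[0.2,[0.001,0,0],0],[0.2,[0.001,0,0],0],[0.2,[0.001,0,0],0],[0.2,[0.001,0,0],0],[0.2,[-0.02,0,0],0],[0.2,[-0.06,0,0],0],[0.2,[-0.1,0,0],0],[0.2,[-0.15,0,0],0],[0.2,[-0.2,0,0],0],[0.2,[-0.23,0,0],0],[0.2,[-0.23,0,0],0]]'

```text
time_s: 16.45
position: [0.4516, 0.2454, 0.2794]
orientation: [-170.8, 89.5, 17.2]
force: [1.7, -0.7, -0.2]
opening: 0.798
```

```bash
python3 - <<'E'
from h import *
im,P=cloud('wrist','pics/w6.png'); Z=P[...,2]
for lo,hi,n in [(.02,.036,'sole'),(.07,.095,'handle')]:
    m=(Z>lo)&(Z<hi)&(abs(P[...,0]-.45)<.09)&(abs(P[...,1]-.25)<.09)
    q=(P[m][:,:2]*1000).astype(np.float32); print(n,len(q), cv2.minAreaRect(q), np.median(Z[m]))
m=(Z<.012)&(Z>-.01)&(cv2.cvtColor(im,cv2.COLOR_RGB2HSV)[...,1]>80)&(abs(P[...,0]-.45)<.12)&(abs(P[...,1]-.25)<.08)
q=(P[m][:,:2]*1000).astype(np.float32); print('mat',len(q), cv2.minAreaRect(q), np.median(Z[m]))
o=get_obs(); print(o['joint_positions'].round(1))
E
```

```text
sole 1232 ((447.688720703125, 243.28041076660156), (108.36231231689453, 39.87096405029297), 7.85567569732666) 0.028544897184293733
handle 798 ((448.3772277832031, 243.6442413330078), (58.57242965698242, 21.04071044921875), 8.606498718261719) 0.08426946203904741
mat 3526 ((457.387939453125, 230.66481018066406), (163.917724609375, 118.19013214111328), 7.328370571136475) 0.004537255093257919
[  14.7   16.4  -54.6  104.6   14.7   66.2 -126.8]
```

View pics/w6.png

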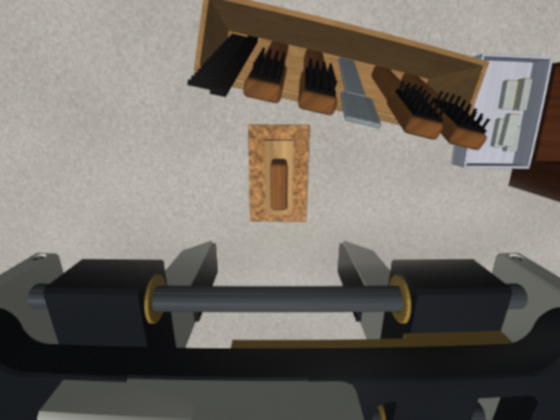

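The wrist view shows the block standing centred on the mat (block px (278, 172), mat (279, 172)) and upright. Next is the first brush, D, at the caddy's -y end.

```bash
cat >> h.py <<'E'
def cad(x,y,z):
    a=np.radians(-4.3); return [.595+x*np.cos(a)-y*np.sin(a), .199+x*np.sin(a)+y*np.cos(a), z]
def cell(i,dx,dy,z):
    ps=np.radians(8); x,y=-.065+dx,-.069+.046*i+dy
    return [.5864+x*np.cos(ps)-y*np.sin(ps), -.2061+x*np.sin(ps)+y*np.cos(ps), z]
E
python3 - <<'E'
from h import *
go(cad(-.018,-.115,.27),-4.3)
E
```

```text
delta [ 0.0073  0.1734 -0.0947] twist -77.69 | p [0.4505 0.2442 0.2768] yaw -81.99
```

>>> carry_out --deltas '[[0,[0.005,0.03,-0.015],-8],[0,[0.005,0.05,-0.03],-16],[0,[0.005,0.07,-0.04],-24],[0,[0.005,0.09,-0.05],-32],[0,[0.005,0.11,-0.06],-40],[0,[0.005,0.13,-0.07],-48],[0,[0.005,0.145,-0.08],-56],[0,[0.005,0.16,-0.09],-64],[0,[0.005,0.17,-0.094],-71],[0,[0.005,0.173,-0.095],-77.7],[0,[0.005,0.173,-0.095],-77.7],[0,[0.005,0.173,-0.095],-77.7]]'

```text
time_s: 17.7
position: [0.5666, 0.0857, 0.2684]
orientation: [-99.1, 89.9, 166.5]
force: [0.2, 0.3, 0.3]
opening: 1.001
```

```bash
python3 - <<'E'
from h import *
go(cad(-.018,-.115,.27),-4.3);go(cad(-.018,-.115,.137),-4.3)
o=get_obs();print(o['joint_positions'].round(1),o['opening'])
im,P=cloud('wrist','pics/w7.png'); Z=P[...,2]*1000
a=np.radians(-4.3);Rc=np.array([[np.cos(a),np.sin(a)],[-np.sin(a),np.cos(a)]])
c=(P[...,:2]*1000-[595,199])@Rc.T
m=(Z>170)&(Z<192)&(abs(c[...,0])<70)&(abs(c[...,1])<150)
k,l,s,_=cv2.connectedComponentsWithStats(m.astype(np.uint8))
for i in range(1,k):
    if s[i,4]>40: q=c[l==i]; print(s[i,4],np.percentile(q,[2,98],axis=0).round(1).tolist(),np.percentile(Z[l==i],98))
m=(Z>116)&(Z<126)&(abs(c[...,0])<50)&(abs(c[...,1])<160)
q=c[m]; print('rim',np.percentile(q,[1,99],axis=0))
E
```

```text
delta [-0.0016  0.0018 -0.0001] twist -0.12 | p [0.5666 0.0857 0.2684] yaw -4.42
delta [ 1.314e-01  2.100e-03 -1.000e-04] twist -0.12 | p [0.5666 0.0857 0.2684] yaw -4.42
[ 36.6  30.7 -65.8  96.6  29.1  72.3 -40. ] 1.0010882763670006
1676 [[-55.4, 6.9], [-25.5, 36.7]] 186.8365375594737
275 [[-56.9, -37.1], [-51.5, -6.1]] 174.05467513843507
1196 [[-54.8, -86.2], [-24.8, -56.4]] 186.77894882850313
1093 [[-54.6, -127.2], [-24.3, -98.2]] 186.68004315722484
rim [[ -40.01630536 -145.3660654 ]
 [  36.01234472   67.06948972]]
```

View pics/w7.png

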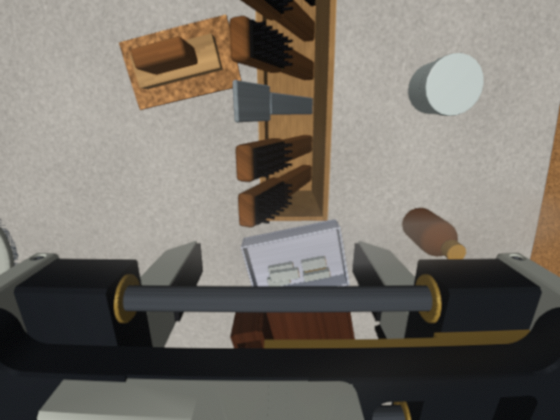

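The wrist view shows the remaining items in the caddy column: brush D at (268, 200), C (272, 158), shoehorn (260, 102), B (265, 40). The positions agree with the top view to within 2 mm. Descending over D.

>>> carry_out --deltas '[[0,[0.04,0.001,-0.001],0],[0,[0.075,0.001,-0.001],0],[0,[0.105,0.001,-0.001],0],[0,[0.122,0.001,-0.001],0],[0,[0.13,0.001,-0.001],0],[0,[0.132,0.001,-0.001],0],[0,[0.132,0.001,-0.001],0]]' --grip_force 20

```text
time_s: 18.45
position: [0.5692, 0.087, 0.1387]
orientation: [107.8, 89.9, 13.5]
force: [0.2, 0.6, 0.5]
opening: 1.002
```

```bash
python3 - <<'E'
from h import *
go(cad(-.018,-.1135,.137),-4.3)
im,P=cloud('wrist','pics/w8.png')
im,P=cloud('side'); cv2.imwrite('pics/s8.png',cv2.resize(im[120:360,200:400,::-1],None,fx=2.5,fy=2.5))
E
```

```text
delta [ 0.0017 -0.0007 -0.0002] twist 0.02 | p [0.5692 0.087  0.1387] yaw -4.28
```

View pics/w8.png

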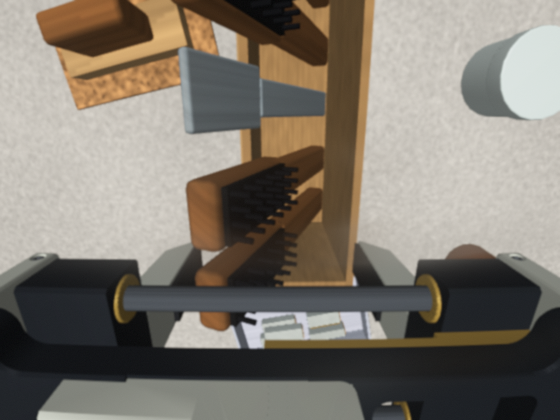

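View pics/s8.png

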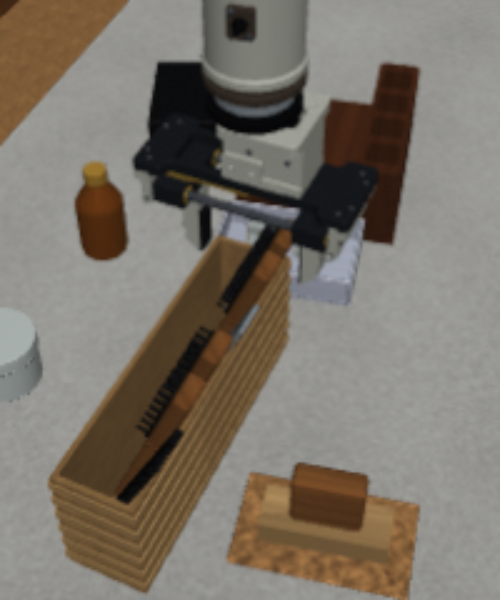

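The fingers straddle brush D: wrist view fingers at x px 180 and 380, head at (225, 280). Closing.

>>> carry_out --deltas '[[0.5,[0.001,0,0],0],[0.5,[0.001,0.001,0],0],[0.5,[0.001,0.002,0],0],[0.5,[0.001,0.003,0],0],[0.5,[0.001,0.004,0],0],[0.5,[0.001,0.004,0],0],[0.5,[0.001,0.004,0],0],[1,[0.001,0.004,0],0],[1,[0.001,0.004,0],0],[1,[0.001,0.004,0],0],[1,[0.001,0.004,0],0],[1,[0.001,0.004,0],0],[1,[0.001,0.004,0],0],[1,[0.001,0.004,0],0],[1,[0.001,0.004,0],0],[1,[0.001,0.004,0],0]]'

```text
time_s: 20.15
position: [0.5725, 0.0862, 0.1368]
orientation: [77.1, 90.0, -17.2]
force: [-0.5, 0.3, 2.0]
opening: 0.305
```

```bash
python3 - <<'E'
from h import *
print(get_obs()['force'],get_obs()['opening'],tw()[0])
im,P=cloud('wrist','pics/w9.png')
im,P=cloud('side'); cv2.imwrite('pics/s9.png',cv2.resize(im[120:360,200:400,::-1],None,fx=2.5,fy=2.5))
E
```

```text
[-0.50635776  0.28728107  1.96618536] 0.30486238099440016 [0.57254043 0.08619059 0.1368168 ]
```

View pics/w9.png

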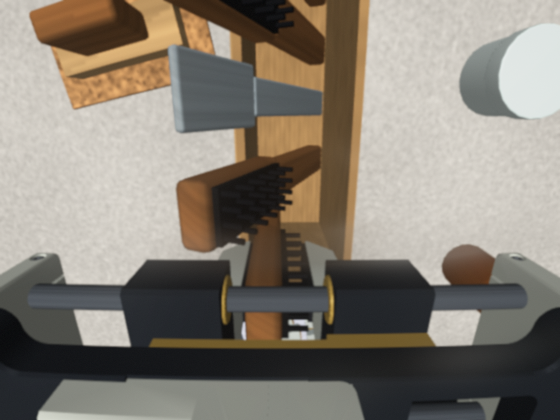

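View pics/s9.png

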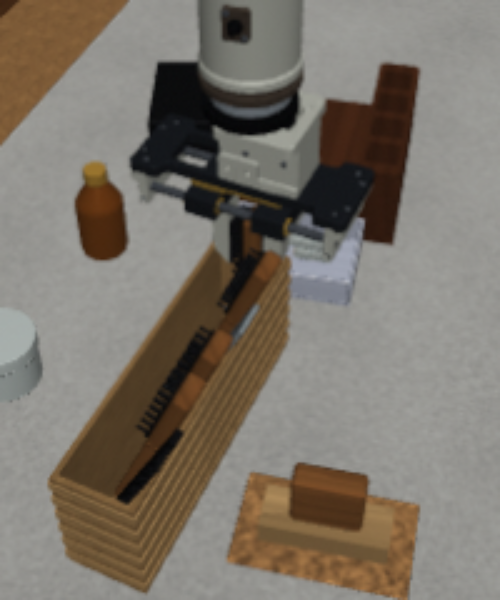

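The jaw opening is 28 mm, so the head is gripped flush; both views show the brush upright in the fingers. Lifting.

>>> carry_out --deltas '[[1,[-0.01,0,0],0],[1,[-0.03,0,0],0],[1,[-0.06,0,0],0],[1,[-0.09,0,0],0],[1,[-0.12,0,0],0],[1,[-0.145,0,0],0],[1,[-0.15,0,0],0],[1,[-0.15,0,0],0]]' --grip_force 30

```text
time_s: 21.05
position: [0.5728, 0.0862, 0.2875]
orientation: [82.9, 89.9, -11.4]
force: [0.8, -0.3, -1.7]
opening: 0.305
```

```bash
python3 - <<'E'
from h import *
go(cell(0,.006,0,.28),8)
print(get_obs()['force'],get_obs()['opening'],tw()[0])
im,P=cloud('side','pics/s10.png')
E
```

```text
delta [ 0.0076 -0.0076  0.3705] twist -12.27 | p [0.5728 0.0862 0.2875] yaw -4.27
[ 0.75443979 -0.25097414 -1.68162434] 0.30475942236754755 [0.5727722  0.08623429 0.28749445]
```

View pics/s10.png

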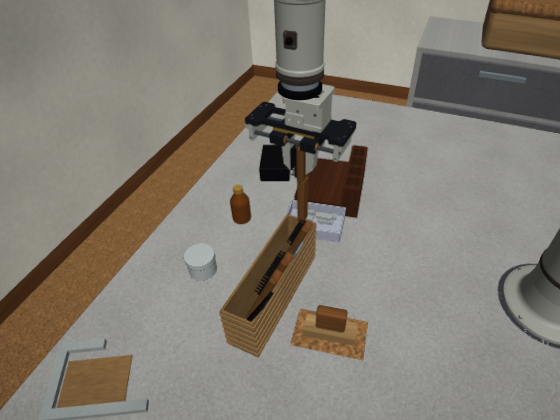

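Side view: brush D hangs vertically from (302, 150) to (303, 222), clear of the caddy. Moving to above cell 0.

>>> carry_out --deltas '[[1,[0,0,0.04],-4],[1,[0,-0.002,0.08],-8],[1,[0,-0.003,0.12],-12.3],[1,[0,-0.004,0.16],-12.3],[1,[0,-0.005,0.2],-12.3],[1,[0,-0.006,0.24],-12.3],[1,[0,-0.007,0.28],-12.3],[1,[0,-0.0076,0.32],-12.3],[1,[0,-0.0076,0.355],-12.3],[1,[0,-0.0076,0.37],-12.3],[1,[0,-0.0076,0.37],-12.3],[1,[0,-0.0076,0.37],-12.3]]'

```text
time_s: 22.3
position: [0.5374, -0.2801, 0.286]
orientation: [-169.7, 89.9, 108.5]
force: [-1.1, -0.0, 0.6]
opening: 0.301
```

```bash
cat >> h.py <<'E'
def handle(name='side'):
    """points of the held brush below the fingers, from the side camera; prints handle centre line estimates (world mm)"""
    p=tw()[0]; im,P=cloud(name)
    m=(abs(P[...,0]-p[0])<.06)&(abs(P[...,1]-p[1])<.06)&(P[...,2]<p[2]-.005)&(P[...,2]>.108)
    Q=P[m]*1000
    for lo in range(105,int(p[2]*1000),20):
        b=Q[(Q[:,2]>lo)&(Q[:,2]<=lo+20)]
        if len(b)>8: print('z',lo+10,'n',len(b),'xy rel TCP: med',(np.median(b[:,:2],axis=0)-p[:2]*1000).round(1),'rng',(np.percentile(b[:,:2],[5,95],axis=0)-p[:2]*1000).round(1).tolist())
    return im,P
E
python3 - <<'E'
from h import *
go(cell(0,.006,0,.25),8)
for n in ('side','top'):
    print(n); im,P=handle(n); cv2.imwrite(f'pics/{n}11.png',im[:,:,::-1])
im,P=cloud('wrist','pics/w11.png')
# organiser measurement from wrist
E
```

```text
delta [ 0.036  -0.0001  0.0026] twist 0.13 | p [ 0.5374 -0.2801  0.286 ] yaw 8.13
side
z 155 n 17 xy rel TCP: med [-8.7 11.6] rng [[-16.3, 10.2], [-2.8, 13.9]]
z 175 n 44 xy rel TCP: med [-9.5 11.3] rng [[-15.7, 5.7], [-1.3, 14.4]]
z 195 n 40 xy rel TCP: med [-8.8 10.8] rng [[-15.3, 5.5], [-1.5, 13.6]]
z 215 n 41 xy rel TCP: med [-10.   11.5] rng [[-15.9, 7.4], [-1.7, 13.9]]
z 235 n 43 xy rel TCP: med [-8.9  9.8] rng [[-15.7, 5.0], [-1.6, 12.6]]
z 255 n 44 xy rel TCP: med [-9.   9.8] rng [[-15.5, 5.6], [-1.5, 13.0]]
z 275 n 51 xy rel TCP: med [-5.8 12. ] rng [[-15.6, -5.0], [10.8, 16.0]]
top
z 155 n 11 xy rel TCP: med [-8.6 11.5] rng [[-12.6, 0.0], [0.5, 12.6]]
z 175 n 34 xy rel TCP: med [-7.9 12.3] rng [[-13.6, -2.3], [-0.4, 13.3]]
z 195 n 34 xy rel TCP: med [-9. 12.] rng [[-13.5, -0.8], [0.2, 13.6]]
z 215 n 37 xy rel TCP: med [-8.  12.1] rng [[-13.7, -3.0], [-0.1, 13.3]]
z 235 n 40 xy rel TCP: med [-8.1 12.2] rng [[-13.5, 1.7], [-0.6, 13.3]]
z 255 n 34 xy rel TCP: med [-9.4 11.9] rng [[-13.9, 1.9], [0.2, 13.5]]
z 275 n 37 xy rel TCP: med [-2.7 14.8] rng [[-13.8, 5.7], [12.0, 16.7]]
```

View pics/side11.png

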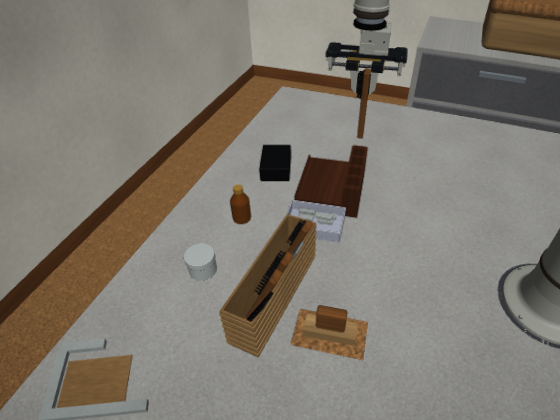

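View pics/w11.png

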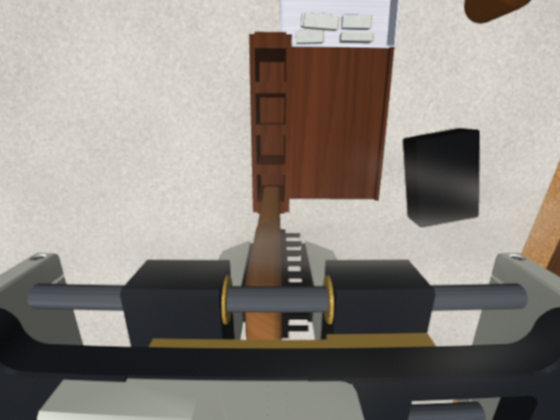

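The handle hangs within about 1° of vertical. Its centre is roughly (-7, +1) mm from the TCP. Cross-checking the cell position in the wrist view.

```bash
python3 - <<'E'
from h import *
im,P=cloud('wrist'); Z=P[...,2]
m=(Z>.094)&(Z<.106)&(P[...,0]>.47)&(P[...,0]<.57)&(P[...,1]<-.08); m[240:]=0
q=(P[m][:,:2]*1000).astype(np.float32); r=cv2.minAreaRect(q); print('rim z',np.median(Z[m]),r)
ps=np.radians(8); f=(q-[586.4,-206.1])@np.array([[np.cos(ps),np.sin(ps)],[-np.sin(ps),np.cos(ps)]]).T
print('org frame',np.percentile(f,[1,99],axis=0).round(1))
# wall strips between cells: histogram along y for x within the cells
b=f[(f[:,0]>-78)&(f[:,0]<-52)]; h,e=np.histogram(b[:,1],bins=np.arange(-104,106,3)); print([(int(x),int(n)) for x,n in zip(e,h) if n])
b=f[:,0]; h,e=np.histogram(b,bins=np.arange(-100,-30,3)); print([(int(x),int(n)) for x,n in zip(e,h) if n])
E
```

```text
rim z 0.10049761466242385 ((520.600341796875, -215.21099853515625), (46.406959533691406, 204.38063049316406), 8.162949562072754)
org frame [[-89.4 -97.8]
 [-43.7 101.3]]
[(-104, 2), (-101, 6), (-98, 7), (-95, 8), (-92, 6), (-89, 9), (-86, 3), (-53, 22), (-50, 65), (-47, 44), (-44, 66), (-41, 30), (-8, 23), (-5, 46), (-2, 68), (1, 69), (4, 46), (37, 21), (40, 70), (43, 70), (46, 65), (49, 62), (52, 17), (85, 72), (88, 72), (91, 78), (94, 74), (97, 74), (100, 61)]
[(-91, 249), (-88, 464), (-85, 355), (-82, 177), (-79, 139), (-76, 144), (-73, 132), (-70, 140), (-67, 137), (-64, 156), (-61, 135), (-58, 139), (-55, 174), (-52, 237), (-49, 468), (-46, 387)]
```

>>> carry_out --deltas '[[1,[0.01,0,0.0035],0],[1,[0.03,0,0.0035],0],[1,[0.045,0,0.0035],0],[1,[0.06,0,0.0035],0],[1,[0.075,0,0.0035],0],[1,[0.09,0,0.0035],0],[1,[0.105,0,0.0035],0],[1,[0.12,0,0.0035],0],[1,[0.13,0,0.0035],0],[1,[0.134,0,0.0035],0],[1,[0.134,0,0.0035],0]]'

```text
time_s: 23.6
position: [0.5377, -0.2856, 0.1522]
orientation: [-143.2, 90.0, 134.9]
force: [-0.5, -0.3, -0.3]
opening: 0.304
```

```bash
python3 - <<'E'
from h import *
go(cell(0,.006,-.001,.145),8); print(get_obs()['force'],get_obs()['opening'])
im,P=cloud('side'); cv2.imwrite('pics/s12.png',cv2.resize(im[30:230,260:440,::-1],None,fx=3,fy=3))
E
```

```text
delta [ 0.0072  0.0002 -0.0019] twist 0.04 | p [ 0.5377 -0.2856  0.1522] yaw 8.04
[-0.50003445 -0.27336793 -0.30247806] 0.30356903754233017
```

View pics/s12.png

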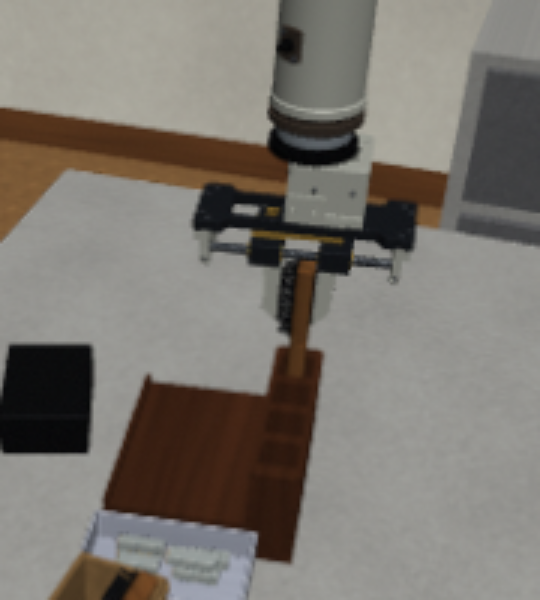

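The brush is in cell 0 (px (297, 370) in the crop) with no contact force. Lowering the rest and releasing.

>>> carry_out --deltas '[[1,[0.003,0,-0.002],0],[1,[0.006,0,-0.002],0],[1,[0.006,0,-0.002],0],[0.5,[0.006,0,-0.002],0],[0.4,[0.006,0,-0.002],0],[0.4,[0.006,0,-0.002],0],[0.4,[0.006,0,-0.002],0],[0.4,[0.006,0,-0.002],0],[0.4,[0.006,0,-0.002],0],[0.3,[-0.02,0,-0.002],0],[0.3,[-0.05,0,-0.002],0],[0.2,[-0.09,0,-0.002],0],[0.2,[-0.13,0,-0.002],0],[0.2,[-0.13,0,-0.002],0]]'

```text
time_s: 25.05
position: [0.5408, -0.2837, 0.2887]
orientation: [59.3, 89.5, -22.7]
force: [0.8, 0.1, -0.2]
opening: 0.793
```

```bash
python3 - <<'E'
from h import *
go(cad(-.018,-.072,.28),-4.3)
im,P=cloud('side'); cv2.imwrite('pics/s13.png',cv2.resize(im[30:230,260:440,::-1],None,fx=3,fy=3))
im,P=cloud('wrist','pics/w13.png'); Z=P[...,2]*1000
m=(Z>165)&(Z<230)&(abs(P[...,0]-.537)<.06)&(abs(P[...,1]+.285)<.05); q=P[m]*1000; print(len(q),np.percentile(q,[2,50,99],axis=0).round(0) if len(q) else '')
E
```

```text
delta [ 0.0075  0.0881 -0.4039] twist 12.34 | p [ 0.5408 -0.2837  0.2887] yaw 8.04
1132 [[ 523. -297.  170.]
 [ 535. -279.  199.]
 [ 551. -268.  204.]]
```

View pics/s13.png

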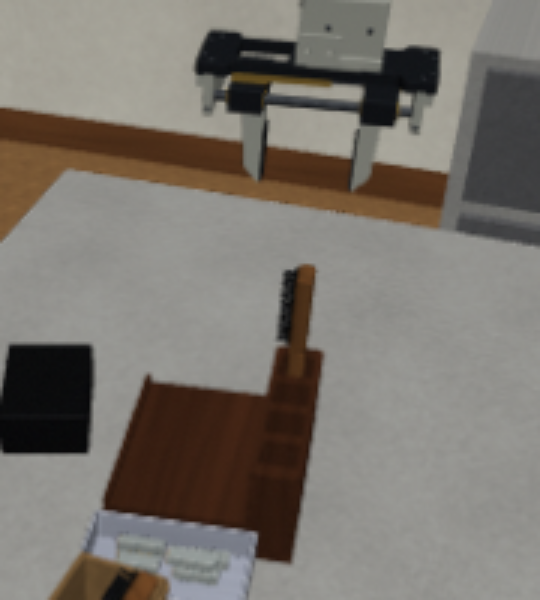

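View pics/w13.png

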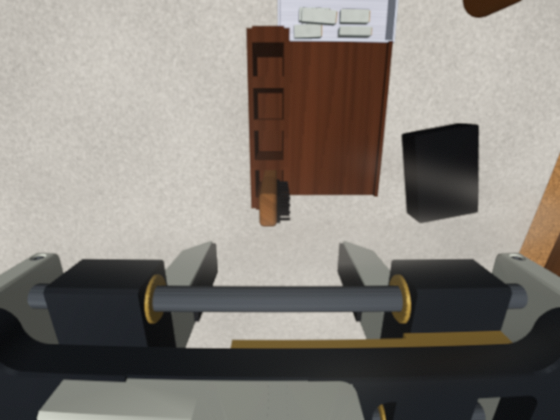

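Brush D stands home in cell 0: its top is at z≈202–204 mm and 202 is expected. Going back for brush C.

>>> carry_out --deltas '[[0,[0.008,0.01,-0.04],4],[0,[0.008,0.02,-0.08],8],[0,[0.008,0.03,-0.12],12.3],[0,[0.008,0.035,-0.16],12.3],[0,[0.008,0.045,-0.2],12.3],[0,[0.008,0.055,-0.24],12.3],[0,[0.008,0.06,-0.28],12.3],[0,[0.008,0.07,-0.32],12.3],[0,[0.008,0.08,-0.36],12.3],[0,[0.008,0.085,-0.39],12.3],[0,[0.008,0.088,-0.404],12.3],[0,[0.008,0.088,-0.404],12.3],[0,[0.008,0.088,-0.404],12.3]]'

```text
time_s: 26.45
position: [0.5678, 0.1277, 0.2734]
orientation: [-57.3, 89.9, -151.5]
force: [1.1, 0.4, 0.2]
opening: 1.001
```

```bash
cat >> h.py <<'E'
def caditems():
    im,P=cloud('wrist'); Z=P[...,2]*1000
    a=np.radians(-4.3);Rc=np.array([[np.cos(a),np.sin(a)],[-np.sin(a),np.cos(a)]])
    c=(P[...,:2]*1000-[595,199])@Rc.T
    m=(Z>170)&(Z<192)&(abs(c[...,0])<70)&(abs(c[...,1])<160); m[245:]=0
    k,l,s,_=cv2.connectedComponentsWithStats(m.astype(np.uint8))
    for i in range(1,k):
        if s[i,4]>40: q=c[l==i]; print(s[i,4],np.percentile(q,[2,98],axis=0).round(1).tolist(),np.percentile(Z[l==i],98).round(0))
    return im
E
python3 - <<'E'
from h import *
caditems(); go(cad(-.018,-.072,.137),-4.3)
E
```

```text
1624 [[-55.8, 54.1], [-25.7, 83.3]] 187.0
1297 [[-55.6, 8.7], [-25.7, 37.6]] 187.0
236 [[-56.7, -37.5], [-51.3, -5.5]] 174.0
1045 [[-54.7, -85.4], [-24.4, -56.3]] 187.0
delta [ 0.1366  0.0036 -0.0021] twist -0.05 | p [0.5681 0.1269 0.2736] yaw -4.35
```

>>> carry_out --deltas '[[0,[0.04,0.002,-0.001],0],[0,[0.075,0.002,-0.001],0],[0,[0.105,0.002,-0.001],0],[0,[0.127,0.002,-0.001],0],[0,[0.134,0.002,-0.001],0],[0,[0.1365,0.002,-0.001],0],[0,[0.1365,0.002,-0.001],0]]' --grip_force 20

```text
time_s: 27.2
position: [0.571, 0.1289, 0.1389]
orientation: [109.4, 90.0, 15.0]
force: [-0.6, -0.3, 0.2]
opening: 0.997
```

```bash
python3 - <<'E'
from h import *
go(cad(-.018,-.072,.137),-4.3); print(get_obs()['force'])
im,P=cloud('wrist','pics/w14.png')
E
```

```text
delta [0.0019 0.0007 0.0003] twist -0.04 | p [0.571  0.1289 0.1389] yaw -4.34
[-0.57811708 -0.28568348  0.16901304]
```

View pics/w14.png

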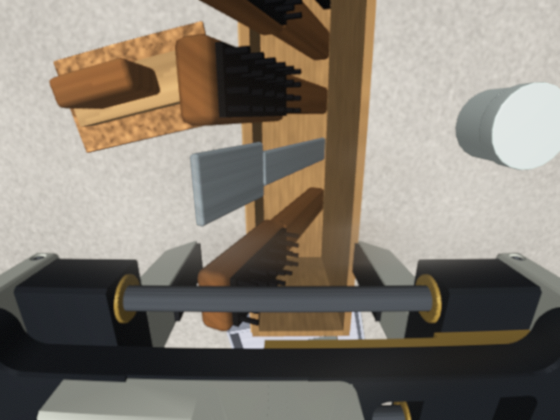

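The fingers straddle C (head at px (230, 280)), and the shoehorn at (235, 180) is clear. Closing and lifting.

>>> carry_out --deltas '[[0.5,[0.001,0.001,0],0],[0.5,[0.001,0.002,0],0],[0.5,[0.001,0.003,0],0],[0.5,[0.001,0.004,0],0],[0.5,[0.001,0.005,0],0],[0.5,[0.001,0.005,0],0],[0.5,[0.001,0.005,0],0],[1,[0.001,0.005,0],0],[1,[0.001,0.005,0],0],[1,[0.001,0.005,0],0],[1,[0.001,0.005,0],0],[1,[0.001,0.005,0],0],[1,[0.001,0.005,0],0],[1,[0.001,0.005,0],0],[1,[0.001,0.005,0],0],[1,[0.001,0.005,0],0]]'

```text
time_s: 28.85
position: [0.5754, 0.1291, 0.1373]
orientation: [74.6, 90.0, -19.7]
force: [1.8, -1.1, 0.9]
opening: 0.307
```

>>> carry_out --deltas '[[1,[0,0,0],0],[1,[-0.01,0,0],0],[1,[-0.03,0,0],0],[1,[-0.06,0,0],0],[1,[-0.09,0,0],0],[1,[-0.12,0,0],0],[1,[-0.145,0,0],0],[1,[-0.15,0,0],0],[1,[-0.15,0,0],0]]' --grip_force 30

```text
time_s: 29.75
position: [0.5756, 0.1292, 0.288]
orientation: [90.7, 89.9, -3.6]
force: [0.1, -0.5, -1.9]
opening: 0.301
```

```bash
python3 - <<'E'
from h import *
go(cell(1,.006,0,.28),8)
im,P=handle('side'); cv2.imwrite('pics/s15.png',im[:,:,::-1])
E
```

```text
delta [ 0.008  -0.0171  0.3686] twist -12.27 | p [0.5756 0.1292 0.288 ] yaw -4.27
z 115 n 392 xy rel TCP: med [38.7 -1.1] rng [[-29.9, -53.7], [46.9, 54.3]]
z 155 n 29 xy rel TCP: med [-13.4   9.8] rng [[-30.8, -5.5], [-3.0, 54.8]]
z 175 n 100 xy rel TCP: med [-15.2   9.6] rng [[-40.3, -6.2], [-2.1, 57.4]]
z 195 n 77 xy rel TCP: med [-11.4   9. ] rng [[-16.1, -7.0], [-0.5, 11.0]]
z 215 n 84 xy rel TCP: med [-11.7   8.9] rng [[-16.0, -6.5], [-0.9, 11.4]]
z 235 n 83 xy rel TCP: med [-12.4   9.1] rng [[-16.2, -7.0], [-1.5, 11.0]]
z 255 n 85 xy rel TCP: med [-12.5   8.9] rng [[-15.9, -7.7], [-2.0, 11.1]]
z 275 n 86 xy rel TCP: med [-11.5  10. ] rng [[-16.0, -6.9], [8.9, 14.8]]
```

View pics/s15.png

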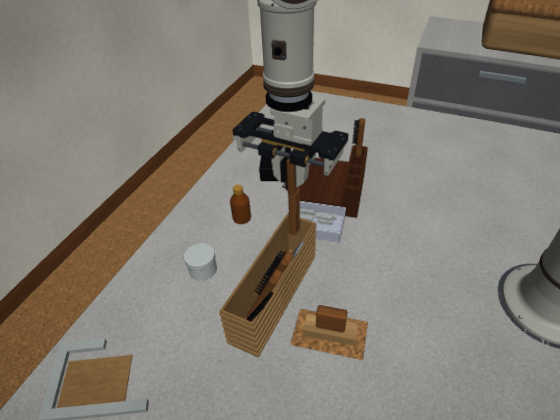

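Side view: C hangs upright (293, 170–235). Moving to cell 1.

>>> carry_out --deltas '[[1,[0,0,0.04],-4],[1,[0,-0.002,0.08],-8],[1,[0,-0.004,0.12],-12.3],[1,[0,-0.006,0.16],-12.3],[1,[0,-0.008,0.2],-12.3],[1,[0,-0.01,0.24],-12.3],[1,[0,-0.012,0.28],-12.3],[1,[0,-0.015,0.32],-12.3],[1,[0,-0.017,0.355],-12.3],[1,[0,-0.017,0.3675],-12.3],[1,[0,-0.017,0.3675],-12.3],[1,[0,-0.017,0.3675],-12.3],[1,[0,-0.017,0.3675],-12.3]]'

```text
time_s: 31.1
position: [0.5314, -0.2335, 0.2871]
orientation: [175.0, 90.0, 93.3]
force: [0.1, 0.3, -1.1]
opening: 0.304
```

```bash
python3 - <<'E'
from h import *
go(cell(1,.006,0.001,.15),8)
handle('top');im,P=handle('side'); cv2.imwrite('pics/s16.png',cv2.resize(im[30:230,260:440,::-1],None,fx=3,fy=3))
E
```

```text
delta [ 0.1371 -0.0007  0.0027] twist 0.24 | p [ 0.5314 -0.2335  0.2871] yaw 8.24
z 155 n 11 xy rel TCP: med [-11.3   9.7] rng [[-13.6, -7.4], [-3.0, 11.4]]
z 175 n 28 xy rel TCP: med [-7.6 10.5] rng [[-13.4, -0.0], [-0.3, 11.9]]
z 195 n 31 xy rel TCP: med [-8.2 10.6] rng [[-13.5, -5.2], [0.4, 12.1]]
z 215 n 31 xy rel TCP: med [-8.7 10.7] rng [[-13.8, -0.2], [-0.9, 12.0]]
z 235 n 38 xy rel TCP: med [-8.3 10.8] rng [[-13.4, 1.6], [0.4, 11.7]]
z 255 n 22 xy rel TCP: med [-7.7 10.7] rng [[-13.6, 5.1], [-0.7, 12.1]]
z 275 n 33 xy rel TCP: med [-2.3 13.3] rng [[-13.8, 8.5], [12.5, 15.2]]
z 115 n 29 xy rel TCP: med [ -3.8 -38.5] rng [[-9.3, -46.1], [4.3, -34.9]]
z 135 n 19 xy rel TCP: med [ 10.4 -42.3] rng [[-9.8, -53.4], [17.5, -34.0]]
z 155 n 42 xy rel TCP: med [ -5.7 -36.3] rng [[-14.9, -51.6], [17.4, 11.8]]
z 175 n 64 xy rel TCP: med [-6.5  7.6] rng [[-14.7, -51.0], [17.2, 12.0]]
z 195 n 63 xy rel TCP: med [-8.   7.8] rng [[-15.0, -56.9], [16.5, 12.4]]
z 215 n 46 xy rel TCP: med [-8.4  9.2] rng [[-15.6, 6.3], [-1.1, 12.6]]
z 235 n 49 xy rel TCP: med [-8.9  8.8] rng [[-15.5, 5.4], [-0.9, 11.5]]
z 255 n 46 xy rel TCP: med [-8.7  9.5] rng [[-15.2, 4.8], [-1.6, 12.8]]
z 275 n 56 xy rel TCP: med [-5.2 11. ] rng [[-15.2, -3.7], [11.1, 14.9]]
```

View pics/s16.png

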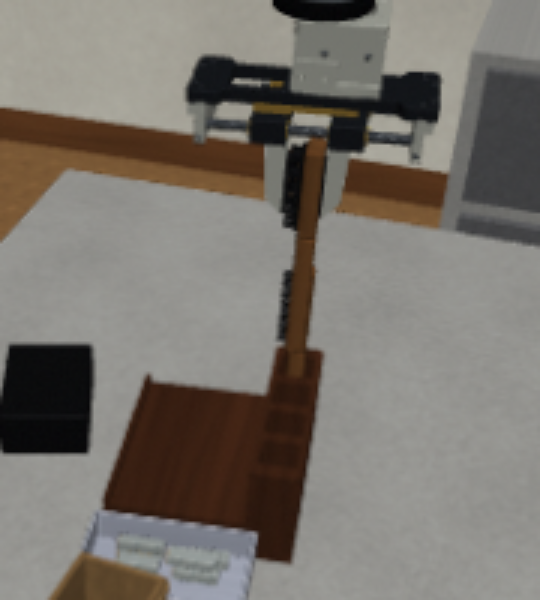

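C is over cell 1, next to D. Inserting.

>>> carry_out --deltas '[[1,[0.01,0,0.001],0],[1,[0.03,0,0.001],0],[1,[0.045,0,0.001],0],[1,[0.06,0,0.001],0],[1,[0.075,0,0.001],0],[1,[0.09,0,0.001],0],[1,[0.105,0,0.001],0],[1,[0.12,0,0.001],0],[1,[0.13,0,0.001],0],[1,[0.135,0,0.001],0],[1,[0.135,0,0.001],0]]'

```text
time_s: 32.3
position: [0.531, -0.2369, 0.1516]
orientation: [-136.3, 89.9, 141.8]
force: [0.0, -0.2, -0.8]
opening: 0.304
```

```bash
python3 - <<'E'
from h import *
go(cell(1,.006,0.001,.145),8); print(get_obs()['force'],get_obs()['opening'])
E
```

```text
delta [ 0.0066  0.0002 -0.0008] twist 0.04 | p [ 0.531  -0.2369  0.1516] yaw 8.04
[ 0.02178792 -0.19286208 -0.84118132] 0.3036137937911311
```

>>> carry_out --deltas '[[1,[0.003,0,-0.001],0],[1,[0.006,0,-0.001],0],[1,[0.006,0,-0.001],0],[0.5,[0.006,0,-0.001],0],[0.4,[0.006,0,-0.001],0],[0.4,[0.006,0,-0.001],0],[0.4,[0.006,0,-0.001],0],[0.4,[0.006,0,-0.001],0],[0.4,[0.006,0,-0.001],0],[0.3,[-0.02,0,-0.001],0],[0.3,[-0.05,0,-0.001],0],[0.2,[-0.09,0,-0.001],0],[0.2,[-0.13,0,-0.001],0],[0.2,[-0.13,0,-0.001],0]]'

```text
time_s: 33.7
position: [0.5343, -0.2359, 0.2879]
orientation: [62.3, 89.5, -19.6]
force: [1.0, -0.5, -0.0]
opening: 0.796
```

```bash
python3 - <<'E'
from h import *
go(cad(-.018,.022,.28),-4.3)
im,P=cloud('side'); cv2.imwrite('pics/s17.png',im[:,:,::-1])
im,P=cloud('wrist'); Z=P[...,2]*1000
for y in (-.285,-.237):
    m=(Z>165)&(Z<230)&(abs(P[...,0]-.537)<.06)&(abs(P[...,1]-y)<.022); q=P[m]*1000; print(len(q),np.percentile(q,[2,50,99],axis=0).round(0).tolist() if len(q) else '')
E
```

```text
delta [ 0.0069  0.108  -0.4475] twist 12.35 | p [ 0.5343 -0.2359  0.2879] yaw 8.05
1045 [[523.0, -297.0, 168.0], [534.0, -276.0, 198.0], [551.0, -268.0, 204.0]]
1121 [[517.0, -251.0, 169.0], [529.0, -232.0, 199.0], [545.0, -221.0, 204.0]]
```

View pics/s17.png

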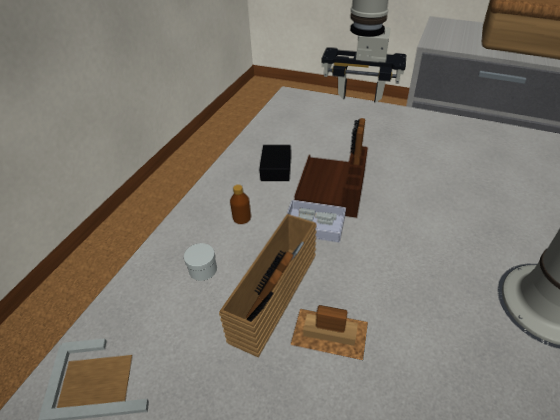

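Side view: two brushes stand in cells 0 and 1 (357, 150), both home (tops at 204 mm). The block is still on the mat at (330, 325). Next is brush B.

>>> carry_out --deltas '[[0,[0.006,0.01,-0.04],4],[0,[0.006,0.02,-0.08],8],[0,[0.006,0.03,-0.12],12.3],[0,[0.006,0.04,-0.16],12.3],[0,[0.006,0.05,-0.2],12.3],[0,[0.006,0.06,-0.24],12.3],[0,[0.006,0.07,-0.28],12.3],[0,[0.006,0.08,-0.32],12.3],[0,[0.006,0.09,-0.36],12.3],[0,[0.006,0.1,-0.4],12.3],[0,[0.006,0.106,-0.435],12.3],[0,[0.006,0.108,-0.4475],12.3],[0,[0.006,0.108,-0.4475],12.3],[0,[0.006,0.108,-0.4475],12.3]]'

```text
time_s: 35.2
position: [0.5754, 0.2203, 0.275]
orientation: [-34.4, 89.9, -128.7]
force: [0.2, -0.3, -0.1]
opening: 1.002
```

```bash
python3 - <<'E'
from h import *
caditems(); go(cad(-.018,.022,.137),-4.3)
E
```

```text
393 [[-60.3, 100.8], [-51.0, 134.4]] 179.0
1142 [[-55.7, 56.0], [-25.3, 85.4]] 187.0
1036 [[-55.4, 9.6], [-25.5, 38.7]] 187.0
83 [[-56.4, -20.5], [-51.4, -5.4]] 174.0
delta [ 0.1382  0.0028 -0.0032] twist -0.1 | p [0.5759 0.2196 0.2752] yaw -4.4
```

>>> carry_out --deltas '[[0,[0.04,0.002,-0.003],0],[0,[0.075,0.002,-0.003],0],[0,[0.105,0.002,-0.003],0],[0,[0.127,0.002,-0.003],0],[0,[0.135,0.002,-0.003],0],[0,[0.138,0.002,-0.003],0],[0,[0.138,0.002,-0.003],0]]' --grip_force 20

```text
time_s: 35.95
position: [0.5784, 0.2241, 0.1388]
orientation: [106.0, 90.0, 11.6]
force: [0.7, 0.2, 1.0]
opening: 1.001
```

```bash
python3 - <<'E'
from h import *
go(cad(-.018,.023,.137),-4.3); print(get_obs()['force'])
im,P=cloud('wrist','pics/w18.png')
E
```

```text
delta [0.0018 0.0005 0.0008] twist -0.05 | p [0.5784 0.2241 0.1388] yaw -4.35
[0.67555339 0.1684584  0.96602238]
```

View pics/w18.png

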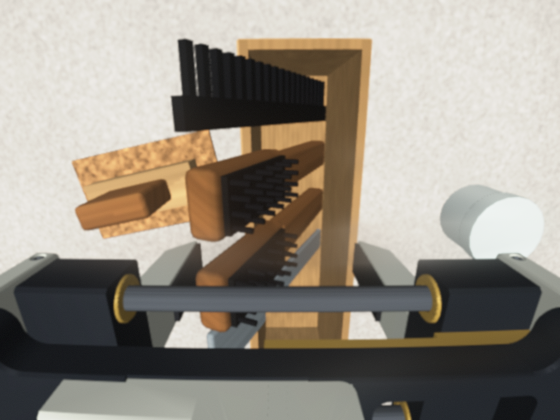

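The fingers straddle B (head at (225, 280)). Closing and lifting.

>>> carry_out --deltas '[[0.5,[0.001,0.001,0.0005],0],[0.5,[0.001,0.002,0.0005],0],[0.5,[0.001,0.003,0.0005],0],[0.5,[0.001,0.004,0.0005],0],[0.5,[0.001,0.005,0.0005],0],[0.5,[0.001,0.005,0.0005],0],[0.5,[0.001,0.005,0.0005],0],[1,[0.001,0.005,0.0005],0],[1,[0.001,0.005,0.0005],0],[1,[0.001,0.005,0.0005],0],[1,[0.001,0.005,0.0005],0],[1,[0.001,0.005,0.0005],0],[1,[0.001,0.005,0.0005],0],[1,[0.001,0.005,0.0005],0],[1,[0.001,0.005,0.0005],0],[1,[0.001,0.005,0.0005],0]]'

```text
time_s: 37.6
position: [0.5827, 0.2241, 0.1373]
orientation: [113.2, 90.0, 18.9]
force: [-0.5, -0.4, 1.5]
opening: 0.301
```

>>> carry_out --deltas '[[1,[0,0,0],0],[1,[-0.01,0,0],0],[1,[-0.03,0,0],0],[1,[-0.06,0,0],0],[1,[-0.09,0,0],0],[1,[-0.12,0,0],0],[1,[-0.145,0,0],0],[1,[-0.15,0,0],0],[1,[-0.15,0,0],0]]' --grip_force 30

```text
time_s: 38.5
position: [0.5829, 0.2243, 0.2882]
orientation: [105.6, 89.9, 11.3]
force: [-0.7, -0.1, -1.2]
opening: 0.304
```

```bash
python3 - <<'E'
from h import *
go(cell(2,.006,0,.28),8)
im,P=handle('side'); cv2.imwrite('pics/s19.png',im[:,:,::-1])
E
```

```text
delta [ 0.008 -0.027  0.419] twist -12.27 | p [0.5829 0.2243 0.2882] yaw -4.27
z 115 n 526 xy rel TCP: med [36.7  1.2] rng [[-30.5, -52.2], [46.2, 55.1]]
z 135 n 66 xy rel TCP: med [-8.7 45.2] rng [[-30.7, -50.6], [6.6, 59.7]]
z 155 n 90 xy rel TCP: med [-12.9   9.3] rng [[-38.5, -47.4], [-1.1, 58.8]]
z 175 n 262 xy rel TCP: med [-23.7  34. ] rng [[-46.2, -46.3], [-4.7, 58.5]]
z 195 n 140 xy rel TCP: med [-15.3  10.3] rng [[-33.8, -5.8], [-2.5, 56.2]]
z 215 n 98 xy rel TCP: med [-13.8   8.9] rng [[-16.4, -8.6], [-1.7, 10.4]]
z 235 n 97 xy rel TCP: med [-13.2   8.5] rng [[-16.2, -8.6], [-2.3, 10.8]]
z 255 n 103 xy rel TCP: med [-13.1   8.7] rng [[-16.1, -8.8], [-1.1, 10.8]]
z 275 n 97 xy rel TCP: med [-12.5   9.4] rng [[-16.0, -7.4], [9.1, 14.5]]
```

View pics/s19.png

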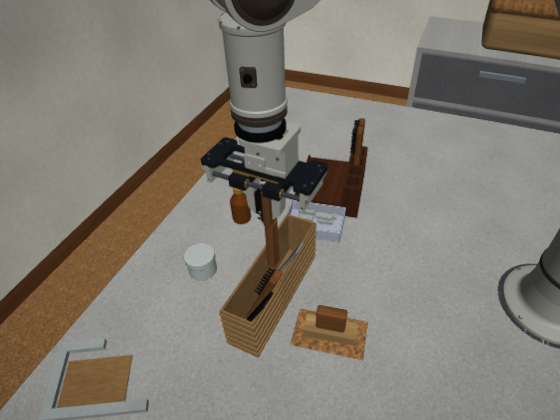

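B hangs upright (270, 190–265). Moving to cell 2, raised 20 mm to pass clear of the shoehorn.

>>> carry_out --deltas '[[1,[-0.02,0,0.01],0],[1,[-0.025,0,0.04],-4],[1,[-0.025,0,0.08],-8],[1,[-0.025,0,0.12],-12.3],[1,[-0.025,-0.003,0.16],-12.3],[1,[-0.025,-0.006,0.2],-12.3],[1,[-0.02,-0.01,0.24],-12.3],[1,[-0.01,-0.014,0.28],-12.3],[1,[0,-0.018,0.32],-12.3],[1,[0,-0.022,0.36],-12.3],[1,[0,-0.026,0.4],-12.3],[1,[0,-0.027,0.418],-12.3],[1,[0,-0.027,0.418],-12.3],[1,[0,-0.027,0.418],-12.3],[1,[0,-0.027,0.418],-12.3]]'

```text
time_s: 40.05
position: [0.5249, -0.1886, 0.2876]
orientation: [137.7, 90.0, 55.9]
force: [0.9, 0.0, -0.7]
opening: 0.303
```

```bash
python3 - <<'E'
from h import *
go(cell(2,.006,0.001,.15),8)
handle('top');im,P=cloud('side'); cv2.imwrite('pics/s20.png',cv2.resize(im[30:230,260:440,::-1],None,fx=3,fy=3))
E
```

```text
delta [ 0.1376 -0.0006  0.002 ] twist 0.21 | p [ 0.5249 -0.1886  0.2876] yaw 8.21
z 175 n 26 xy rel TCP: med [-9.5 10.1] rng [[-13.5, -5.8], [-1.1, 11.6]]
z 195 n 26 xy rel TCP: med [-8.6 10.3] rng [[-13.6, -2.8], [-0.7, 11.5]]
z 215 n 26 xy rel TCP: med [-8.4 10.5] rng [[-13.5, 3.1], [0.0, 11.4]]
z 235 n 30 xy rel TCP: med [-7.6 10.4] rng [[-13.7, 5.8], [0.6, 11.3]]
z 255 n 13 xy rel TCP: med [-7.7 10.6] rng [[-12.8, 9.5], [-1.6, 11.5]]
z 275 n 22 xy rel TCP: med [ 0.2 13.3] rng [[-10.3, 10.3], [11.4, 14.7]]
```

View pics/s20.png

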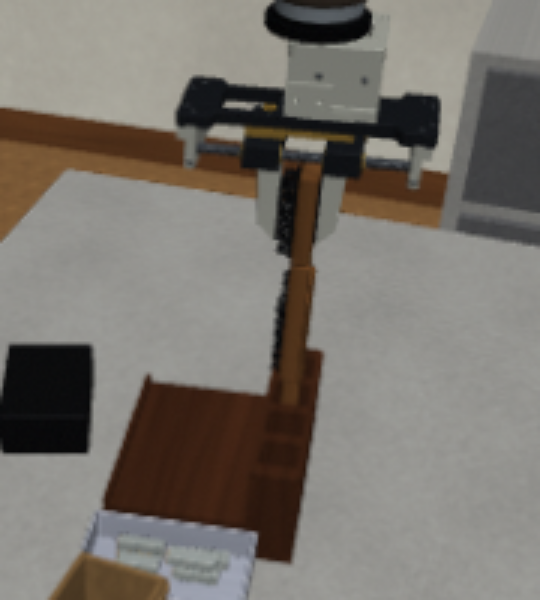

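Aligned over cell 2. Inserting.

>>> carry_out --deltas '[[1,[0.01,0,0.0005],0],[1,[0.03,0,0.0005],0],[1,[0.045,0,0.0005],0],[1,[0.06,0,0.0005],0],[1,[0.075,0,0.0005],0],[1,[0.09,0,0.0005],0],[1,[0.105,0,0.0005],0],[1,[0.12,0,0.0005],0],[1,[0.13,0,0.0005],0],[1,[0.135,0,0.0005],0],[1,[0.135,0,0.0005],0]]'

```text
time_s: 41.25
position: [0.5244, -0.1912, 0.1516]
orientation: [-132.1, 89.9, 145.9]
force: [-0.4, -0.1, -1.1]
opening: 0.303
```

```bash
python3 - <<'E'
from h import *
go(cell(2,.006,0.001,.145),8); print(get_obs()['force'],get_obs()['opening'])
E
```

```text
delta [ 0.0066  0.0003 -0.0006] twist 0.04 | p [ 0.5244 -0.1912  0.1516] yaw 8.04
[-0.36669618 -0.11307286 -1.12981834] 0.3033226086485043
```

>>> carry_out --deltas '[[1,[0.003,0,-0.0005],0],[1,[0.006,0,-0.0005],0],[1,[0.006,0,-0.0005],0],[0.5,[0.006,0,-0.0005],0],[0.4,[0.006,0,-0.0005],0],[0.4,[0.006,0,-0.0005],0],[0.4,[0.006,0,-0.0005],0],[0.4,[0.006,0,-0.0005],0],[0.4,[0.006,0,-0.0005],0],[0.3,[-0.02,0,-0.0005],0],[0.3,[-0.05,0,-0.0005],0],[0.2,[-0.09,0,-0.0005],0],[0.2,[-0.13,0,-0.0005],0],[0.2,[-0.13,0,-0.0005],0]]'

```text
time_s: 42.65
position: [0.5278, -0.1904, 0.2876]
orientation: [64.7, 89.5, -17.2]
force: [-0.4, -0.4, 0.0]
opening: 0.8
```

```bash
python3 - <<'E'
from h import *
go(cad(-.018,.070,.28),-4.3)
im,P=cloud('wrist','pics/w21.png'); Z=P[...,2]*1000
for y in (-.285,-.238,-.19):
    m=(Z>165)&(Z<230)&(abs(P[...,0]-.53)<.06)&(abs(P[...,1]-y)<.022); q=P[m]*1000; print(len(q),np.percentile(q,[2,50,99],axis=0).round(0).tolist() if len(q) else '')
E
```

```text
delta [ 0.0069  0.1183 -0.4485] twist 12.35 | p [ 0.5278 -0.1904  0.2876] yaw 8.05
364 [[522.0, -294.0, 169.0], [534.0, -269.0, 184.0], [550.0, -267.0, 201.0]]
1029 [[516.0, -250.0, 169.0], [528.0, -230.0, 198.0], [544.0, -221.0, 203.0]]
1115 [[511.0, -206.0, 170.0], [522.0, -187.0, 199.0], [538.0, -176.0, 204.0]]
```

All three stand home. Going for brush A, the last one, next to the comb.

>>> carry_out --deltas '[[0,[0.006,0.01,-0.04],4],[0,[0.006,0.02,-0.08],8],[0,[0.006,0.03,-0.12],12.3],[0,[0.006,0.04,-0.16],12.3],[0,[0.006,0.055,-0.2],12.3],[0,[0.006,0.065,-0.24],12.3],[0,[0.006,0.075,-0.28],12.3],[0,[0.006,0.085,-0.32],12.3],[0,[0.006,0.095,-0.36],12.3],[0,[0.006,0.108,-0.4],12.3],[0,[0.006,0.116,-0.435],12.3],[0,[0.006,0.118,-0.4485],12.3],[0,[0.006,0.118,-0.4485],12.3],[0,[0.006,0.118,-0.4485],12.3]]'

```text
time_s: 44.1
position: [0.5785, 0.269, 0.275]
orientation: [-38.7, 89.9, -133.0]
force: [0.0, 0.1, 0.1]
opening: 1.002
```

```bash
python3 - <<'E'
from h import *
caditems(); go(cad(-.018,.070,.137),-4.3)
E
```

```text
344 [[-60.0, 100.6], [-51.2, 134.4]] 179.0
1041 [[-55.6, 56.9], [-25.3, 85.9]] 187.0
delta [ 0.1382  0.0033 -0.0026] twist -0.04 | p [0.5789 0.2681 0.2752] yaw -4.34
```

>>> carry_out --deltas '[[0,[0.04,0.0025,-0.002],0],[0,[0.075,0.0025,-0.002],0],[0,[0.105,0.0025,-0.002],0],[0,[0.127,0.0025,-0.002],0],[0,[0.135,0.0025,-0.002],0],[0,[0.138,0.0025,-0.002],0],[0,[0.138,0.0025,-0.002],0]]' --grip_force 20

```text
time_s: 44.85
position: [0.5821, 0.271, 0.1389]
orientation: [114.1, 90.0, 19.8]
force: [0.1, -0.1, -0.7]
opening: 0.997
```

```bash
python3 - <<'E'
from h import *
go(cad(-.018,.070,.137),-4.3); print(get_obs()['force'])
im,P=cloud('wrist','pics/w22.png')
E
```

```text
delta [0.0019 0.0002 0.0008] twist -0.04 | p [0.5821 0.271  0.1389] yaw -4.34
[ 0.05926576 -0.14639539 -0.72509117]
```

View pics/w22.png

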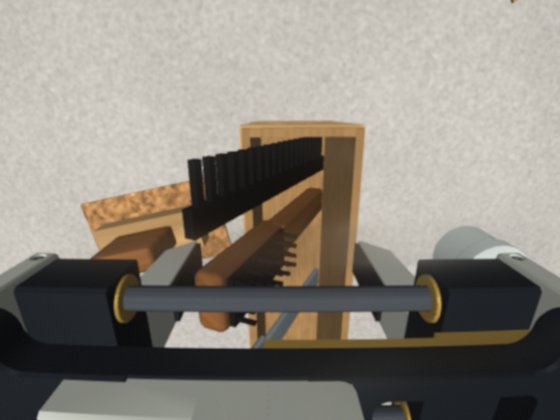

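The fingers straddle A (head at (225, 280)) and the comb at (240, 190) is clear. Closing and lifting.

>>> carry_out --deltas '[[0.5,[0.001,0.001,0.0005],0],[0.5,[0.001,0.002,0.0005],0],[0.5,[0.001,0.003,0.0005],0],[0.5,[0.001,0.004,0.0005],0],[0.5,[0.001,0.0045,0.0005],0],[0.5,[0.001,0.0045,0.0005],0],[0.5,[0.001,0.0045,0.0005],0],[1,[0.001,0.0045,0.0005],0],[1,[0.001,0.0045,0.0005],0],[1,[0.001,0.0045,0.0005],0],[1,[0.001,0.0045,0.0005],0],[1,[0.001,0.0045,0.0005],0],[1,[0.001,0.0045,0.0005],0],[1,[0.001,0.0045,0.0005],0],[1,[0.001,0.0045,0.0005],0],[1,[0.001,0.0045,0.0005],0]]'

```text
time_s: 46.5
position: [0.5859, 0.2708, 0.1373]
orientation: [117.4, 90.0, 23.1]
force: [0.3, -0.6, 0.3]
opening: 0.303
```

>>> carry_out --deltas '[[1,[0,0,0],0],[1,[-0.01,0,0],0],[1,[-0.03,0,0],0],[1,[-0.06,0,0],0],[1,[-0.09,0,0],0],[1,[-0.12,0,0],0],[1,[-0.145,0,0],0],[1,[-0.175,0,0],0],[1,[-0.175,0,0],0],[1,[-0.175,0,0],0]]' --grip_force 30

```text
time_s: 47.5
position: [0.586, 0.2713, 0.3142]
orientation: [113.6, 89.8, 19.4]
force: [-0.0, 0.9, -1.6]
opening: 0.301
```

```bash
python3 - <<'E'
from h import *
go(cell(3,.006,0.001,.29),8)
im,P=cloud('side'); cv2.imwrite('pics/s23.png',im[:,:,::-1])
E
```

```text
delta [ 0.0237 -0.0368  0.4202] twist -12.25 | p [0.586  0.2713 0.3142] yaw -4.25
```

View pics/s23.png

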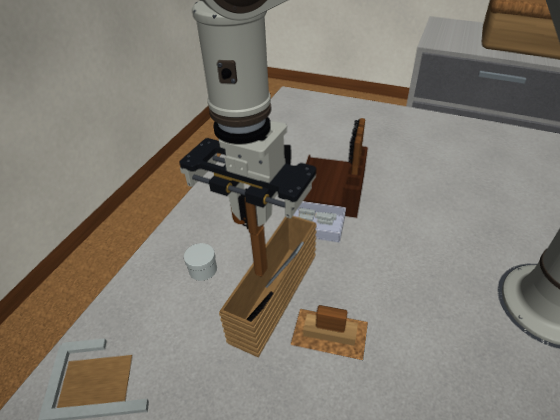

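Side view: A is lifted upright (257, 200–275), and the comb and shoehorn remain in the caddy. Moving to cell 3.

>>> carry_out --deltas '[[1,[0,0,0.03],-4],[1,[0,0,0.07],-8],[1,[0,0,0.11],-12.3],[1,[0,-0.003,0.15],-12.3],[1,[0,-0.008,0.19],-12.3],[1,[0,-0.013,0.23],-12.3],[1,[0.005,-0.018,0.27],-12.3],[1,[0.01,-0.023,0.31],-12.3],[1,[0.015,-0.028,0.35],-12.3],[1,[0.02,-0.033,0.39],-12.3],[1,[0.023,-0.037,0.412],-12.3],[1,[0.023,-0.037,0.42],-12.3],[1,[0.023,-0.037,0.42],-12.3],[1,[0.023,-0.037,0.42],-12.3]]'

```text
time_s: 48.95
position: [0.518, -0.1434, 0.2894]
orientation: [153.2, 89.9, 71.4]
force: [-0.1, 0.5, -0.8]
opening: 0.304
```

```bash
python3 - <<'E'
from h import *
go(cell(3,.006,0.001,.15),8)
handle('top');im,P=cloud('side'); cv2.imwrite('pics/s24.png',cv2.resize(im[30:230,260:440,::-1],None,fx=3,fy=3))
E
```

```text
delta [ 1.394e-01 -1.000e-04  1.700e-03] twist 0.15 | p [ 0.518  -0.1434  0.2894] yaw 8.15
z 175 n 18 xy rel TCP: med [-8.3 10.6] rng [[-13.6, 4.4], [-1.6, 11.5]]
z 195 n 19 xy rel TCP: med [-9.6 10.5] rng [[-13.6, 3.0], [-0.6, 11.2]]
z 215 n 19 xy rel TCP: med [-6.9 10.5] rng [[-13.8, 8.1], [-0.7, 11.3]]
z 235 n 14 xy rel TCP: med [-6.4 10.5] rng [[-12.8, 9.3], [-0.6, 11.4]]
z 275 n 10 xy rel TCP: med [-3.9 14.6] rng [[-9.5, 13.6], [1.9, 14.9]]
```

View pics/s24.png

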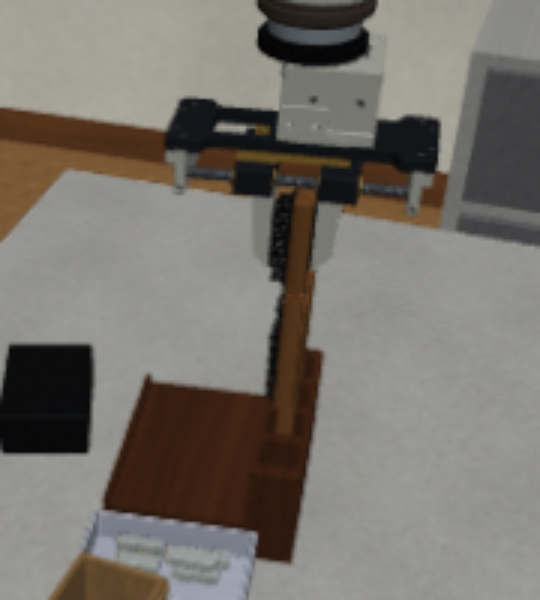

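Aligned over cell 3. Inserting.

>>> carry_out --deltas '[[1,[0.01,0,0.0005],0],[1,[0.03,0,0.0005],0],[1,[0.045,0,0.0005],0],[1,[0.06,0,0.0005],0],[1,[0.075,0,0.0005],0],[1,[0.09,0,0.0005],0],[1,[0.105,0,0.0005],0],[1,[0.12,0,0.0005],0],[1,[0.132,0,0.0005],0],[1,[0.137,0,0.0005],0],[1,[0.137,0,0.0005],0]]'

```text
time_s: 50.15
position: [0.5175, -0.1457, 0.1515]
orientation: [-129.3, 89.9, 148.7]
force: [-0.3, -0.6, 0.2]
opening: 0.303
```

```bash
python3 - <<'E'
from h import *
go(cell(3,.006,0.001,.145),8); print(get_obs()['force'],get_obs()['opening'])
E
```

```text
delta [ 0.0065  0.0009 -0.0005] twist 0.04 | p [ 0.5175 -0.1457  0.1515] yaw 8.04
[-0.29044118 -0.58598279  0.20340839] 0.3034376948048806
```

>>> carry_out --deltas '[[1,[0.003,0,-0.0005],0],[1,[0.006,0,-0.0005],0],[1,[0.006,0,-0.0005],0],[0.5,[0.006,0,-0.0005],0],[0.4,[0.006,0,-0.0005],0],[0.4,[0.006,0,-0.0005],0],[0.4,[0.006,0,-0.0005],0],[0.4,[0.006,0,-0.0005],0],[0.4,[0.006,0,-0.0005],0],[0.3,[-0.02,0,-0.0005],0],[0.3,[-0.05,0,-0.0005],0],[0.2,[-0.09,0,-0.0005],0],[0.2,[-0.13,0,-0.0005],0],[0.2,[-0.17,-0.05,-0.0005],0],[0.2,[-0.17,-0.1,-0.0005],0],[0.2,[-0.17,-0.1,-0.0005],0],[0.2,[-0.17,-0.1,-0.0005],0]]'

```text
time_s: 51.85
position: [0.4159, -0.1612, 0.3219]
orientation: [-42.1, 89.7, -124.3]
force: [0.1, 0.0, 0.1]
opening: 0.799
```

```bash
python3 - <<'E'
from h import *
im,P=cloud('wrist','pics/w25.png'); Z=P[...,2]*1000
for y in (-.285,-.238,-.19,-.145):
    m=(Z>165)&(Z<230)&(abs(P[...,0]-.53)<.06)&(abs(P[...,1]-y)<.022); q=P[m]*1000; print(len(q),np.percentile(q,[2,50,99],axis=0).round(0).tolist() if len(q) else '')
im,P=cloud('side','pics/s25.png')
im,P=cloud('top','pics/t25.png'); Z=P[...,2]; X,Y=P[...,0]*1000,P[...,1]*1000
hsv=cv2.cvtColor(im,cv2.COLOR_RGB2HSV); v,u=np.mgrid[0:420,0:560]
roi=(u>150)&(u<235)&(v>250)&(v<345)
for n,m in (('sole',roi&(Z>.02)&(Z<.035)),('handle',roi&(Z>.07)&(Z<.1)),('mat',roi&(hsv[...,1]>80)&(Z<.012))):
    q=np.c_[X[m],Y[m]].astype(np.float32); print(n,cv2.minAreaRect(q))
# brush tops from the top camera
for i in range(4):
    c=np.array(cell(i,0,0,0)[:2])*1000
    m=(np.hypot(X-c[0],Y-c[1])<25)&(Z>.15); print(i,m.sum(),np.percentile(Z[m],98).round(4) if m.sum() else '')
E
```

```text
27 [[524.0, -299.0, 186.0], [525.0, -296.0, 199.0], [530.0, -292.0, 203.0]]
0 
890 [[508.0, -203.0, 167.0], [516.0, -187.0, 196.0], [538.0, -176.0, 204.0]]
1011 [[502.0, -161.0, 168.0], [509.0, -144.0, 197.0], [531.0, -131.0, 204.0]]
sole ((449.12408447265625, 243.5572052001953), (107.627685546875, 42.505584716796875), 7.880762100219727)
handle ((449.0483093261719, 243.6155242919922), (59.955955505371094, 24.322704315185547), 8.323477745056152)
mat ((448.7413635253906, 244.5041961669922), (149.15740966796875, 89.1517562866211), 7.61354923248291)
0 297 0.2041
1 7 0.1966
2 138 0.4332
3 773 0.4333
```

View pics/s25.png

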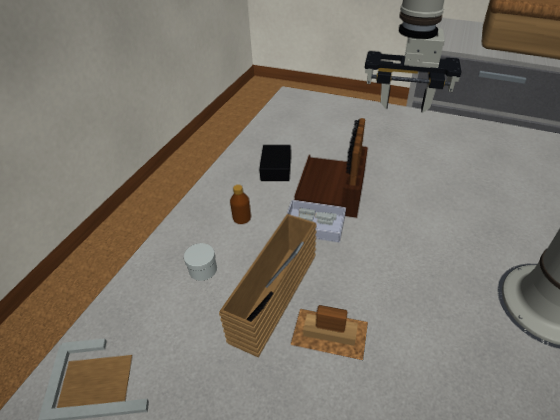

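View pics/t25.png

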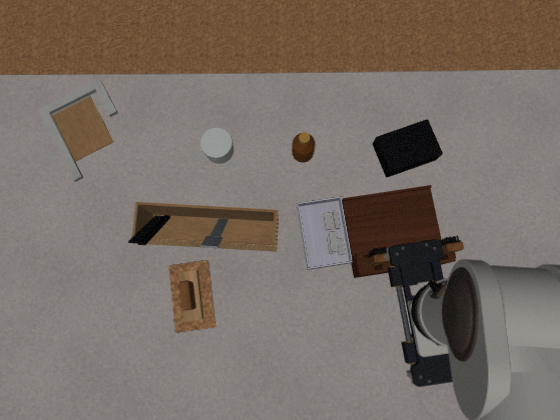

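View pics/w25.png

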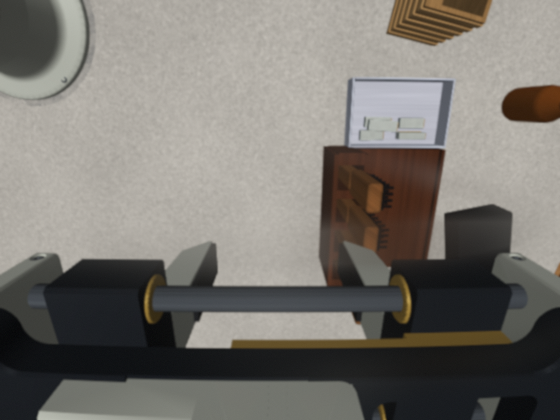

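Every view shows the job done: four brushes in the cells (357, 150 in side), the block on the mat, the comb and shoehorn in the caddy, and the chips in the tin. I'll back the arm away, wait a moment, and check once more in case the block gets knocked.

>>> carry_out --deltas '[[0,[-0.02,0,0.04],0],[0,[-0.02,0,0.08],0],[0,[-0.02,0,0.12],0],[0,[-0.02,0,0.16],0],[0,[-0.02,0,0.2],0],[0,[-0.02,0,0.24],0],[0,[-0.02,0,0.24],0],[0,[-0.02,0,0.24],0],[0,[-0.02,0,0.24],0],[0,[-0.02,0,0.24],0],[0,[-0.02,0,0.24],0],[0,[-0.02,0,0.24],0],[0,[-0.02,0,0.24],0],[0,[-0.02,0,0.24],0],[0,[-0.02,0,0.24],0],[0,[-0.02,0,0.24],0],[0,[-0.02,0,0.24],0],[0,[-0.02,0,0.24],0],[0,[-0.02,0,0.24],0],[0,[-0.02,0,0.24],0]]'

```text
time_s: 54.0
position: [0.4522, -0.3969, 0.3422]
orientation: [-174.3, 90.0, 103.7]
force: [-0.7, -0.4, -0.5]
opening: 1.0
```

```bash
python3 - <<'E'
from h import *
im,P=cloud('top','pics/t26.png'); Z=P[...,2]; X,Y=P[...,0]*1000,P[...,1]*1000
hsv=cv2.cvtColor(im,cv2.COLOR_RGB2HSV); v,u=np.mgrid[0:420,0:560]
roi=(u>150)&(u<235)&(v>250)&(v<345)
for n,m in (('sole',roi&(Z>.02)&(Z<.035)),('mat',roi&(hsv[...,1]>80)&(Z<.012))):
    q=np.c_[X[m],Y[m]].astype(np.float32); print(n,cv2.minAreaRect(q))
for i in range(4):
    c=np.array(cell(i,0,0,0)[:2])*1000
    m=(np.hypot(X-c[0],Y-c[1])<22)&(Z>.15)&(Z<.3); print(i,m.sum(),np.percentile(Z[m],98).round(4) if m.sum() else '')
print(get_obs()['time_s'],tw()[0])
E
```

```text
sole ((449.38037109375, 243.18057250976562), (107.72981262207031, 42.573795318603516), 7.368523597717285)
mat ((449.0617370605469, 244.15655517578125), (149.06442260742188, 89.42570495605469), 7.5734171867370605)
0 320 0.2046
1 307 0.2046
2 299 0.2054
3 285 0.2049
54.05 [ 0.45225052 -0.39692546  0.34222622]
```

View pics/t26.png

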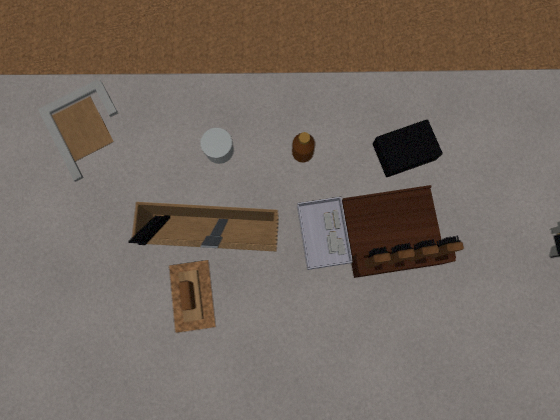

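The top view shows four brushes in the cells (380–460, 245–258), five chips in the tin (333, 230), the block centred on the mat (190, 295), and the comb and shoehorn in the caddy. The jar, bottle and box are where they started. Handing in.

```bash
python3 -c "
from station import manip; print(manip.close_job())"
```

```text
the job is handed in; nothing more can be done
None
```

The job is handed in after 54 s of the allowed 210 s, with everything done in the order asked. No verdict was reported.

- **Frame pieces:** one sweep with the scraper block put all five into the tin. The shelf is clear, and the fingers stayed well above the pieces.
- **Block:** it stands on the cork mat, within about 1 mm of the middle in the last picture, and was not knocked at any check.
- **Brushes:** all four stand handle-down in cells 0–3. Their tops measure 204.5–205.5 mm from the top camera and 203–204 mm from the wrist camera. Fully home should be 202 mm, and the calibration is good to about 2 mm, so I read the difference as camera error. I did not push them down to confirm.
- **Left alone:** the comb and shoehorn are still in the caddy, and the bottle, box and jar are where they started.

None of the checks failed. The wrist forces I read stayed below about 5 N.

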